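# Lap the test plate, slide the carriers across and true them with a straightedge

## Robot

A 7-joint arm with a two-finger parallel gripper is mounted at the origin on the work surface. World frame = base frame: x ahead of the robot, y to its left, z up, the work surface at z = 0. Lengths are in m, angles in rad, forces in N, time in s.
With the tool pointing down it reaches from about 0.425 to 0.95 m from the base axis. Payload 16.7 kg.
Tool frame: the origin (TCP) lies between the finger pads; the fingertips stand 8 mm ahead of it and the grasp point (between the pads) lies 11 mm behind it; z points along the fingers, y is the line along which they close (so a half turn about z gives the same grasp; the last joint's range is limited). The gripper opens to 94 mm and grips with 3 to 60 N. Pads are 16 mm wide; open, the fingers measure 119 mm over their backs; the gripper's body (75 mm by 177 mm) begins 78 mm behind the grasp point.
Start: joints at [1.141, 0.426, 0.074, 1.606, -0.034, 1.111, -0.067], TCP at [0.187, -0.649, 0.213] pointing down, gripper open.
Joint ranges: [-2.85, 2.85], [-0.5, 2.14], [-1.23, 1.37], [0.21, 2.46], [-1.02, 4.16], [0.16, 2.05], [-2.73, 2.73]. Speed limits (rad/s): [1.89, 1.89, 2.39, 2.39, 3.01, 3.01, 3.01].

## Interface

Orientations are given as a unit quaternion [w, x, y, z].
In Python, from station import r gives the robot as it stands.
- The arm moves only by the tool arm_command, never from a script. Its argument "rows" is a list of rows, each an object of numbers: "tx", "ty", "tz": the shift along the world's x, y, z in mm; "roll": the turn about the world's z in rad; "claw": the opening, from 0 (shut) to 1 (fully open). In form: [{"tx": .., "ty": .., "tz": .., "roll": .., "claw": ..}, ...]. A call has 1 to 20 rows; each row is the pose to reach, as a shift and turn from the pose commanded when the call began; what a row does not reach only later rows make up. A row lasts 1/12 s, in which the tool goes at most 41.7 mm and 7.16 degrees, less where a joint would pass 70% of its speed; a pose out of reach is approached as far as the arm can. A call with a gripper value outside its range is refused whole. The fingers move at their own pace and stop on an object; "squeeze" is the grip in N (left out, the last holds). Time passes only in rows, so rows that repeat a pose let the fingers close. It gives the time, the measured TCP pose, the force, the opening and the grip force at its end, in the units of the state.
- r.state(): the state, without advancing time (a new reading comes with each control period).
- r.read_camera(name): name is "scene" or "side" or "wrist"; returns a dict with "img" (420x560x3 uint8, red, green, blue), "fx", "fy", "cx", "cy" (pixels), "R" (3x3) and "t" (3): a world point X has camera coordinates R X + t; the wrist camera has in their place "mount" (4x4, takes a point from camera to tool coordinates, whose origin is the TCP and whose axes are the flange's). Camera axes: x right, y down, z forward; pixel columns grow to the right and rows downward; lengths in m; the calibration is good to about 2 mm. A picture is of the moment at which its call begins: read the wrist's pose just before it. There is no depth.
- r.finish_job(): hands the job in; it is judged then, once.
The state is a dict: "clock": time; "joint_pos": joint angles; "joint_velocities": joint speeds; "joint_efforts": joint torques, N m; "eef_pos": TCP position; "orientation": TCP orientation; "force": force on the tool from outside, world axes, zero at the start; "wrist_torque": the same for the moment, N m; "finger_gap": opening from 0.0 (shut) to 1.0 (fully open); "gripper_force": force on a finger pad.
Only numpy, scipy, OpenCV 4.12 (cv2) and the standard library are available. Lean on these libraries where they do the work, as an engineer would, in place of code of your own. Each camera call takes 0.05 s, during which the arm holds its last target. There are 200 camera calls.

## Task

First lap the steel test plate: press the sprung lapping block flat on it and draw it in one steady stroke from the end beside the white loading board to the other end, so that its spring foot stays pressed in all the way, then set the block back on its rubber mat. Next slide every transducer carrier from the loading board down over the step onto the plate, without lifting or tipping it, and stand them side by side with a short side against the dark fence, close enough together for the straightedge to span them all. Last, lay the straightedge flat on the plate with its long edge flush against the front edges of all the carriers, let go, and leave everything else on the bench alone.

Things in the scene. Friction and masses are not known exactly. Their poses are not given: they have to be found in the camera images.
- plate: fixed steel test plate, 200 (x) x 300 (y) mm, top 20 mm above the table. Origin: centre of its underside. Its x points away from the robot to the fence, its y towards the loading board. The fence is a bar 15 mm thick along the far edge, 12 mm above the plate's top; its near face is at plate x = +85 mm.
- board: fixed white loading board, 200 (x) x 220 (y) mm, top 24 mm above the table, so 4 mm higher than the plate. It stands beside the plate at the plate's +y end, with a gap of 6 to 14 mm between them and nearly parallel. Origin: centre of its underside, on the table.
- mat: fixed black rubber mat, 110 x 84 mm, 4 mm thick, the lapping block's resting place, left of the board. Origin: centre of its underside. The block is home when upright on the mat within 25 mm of its middle.
- lap: loose lapping block, 0.22 kg: aluminium holder 70 (x) x 40 (y) mm, a grey spring foot of the same outline below it, and on top a black upright grip rib 36 (x) x 14 (y) mm, from 26 to 68 mm above the origin. Origin: centre of the foot's underside when the foot is fully out; z up. At rest the foot is out.
- lap_foot (a joint): how far the spring foot is pushed into the holder, 0 (out) to 8 mm (bottomed). It takes 3 N to start moving and 0.5 N more for each mm (about 7 N bottomed); resting under its own weight it stays out (0). Good lapping pressure is anything from 1 to 7 mm pushed in.
- carrier0: transducer carrier (2 to 4 are present), 0.3 to 0.6 kg: aluminium base 60 (x) x 46 (y) x 10 mm; in its middle an upright square metal block 26 x 26 mm, 10 to 52 mm above the underside, topped by a round transducer no wider, 88 mm high at most. Starts on the board, in two rows, turned up to 0.4 rad. Origin: centre of its underside. At the end a short (46 mm) side faces the fence.
- carrier1: transducer carrier (2 to 4 are present), 0.3 to 0.6 kg: aluminium base 60 (x) x 46 (y) x 10 mm; in its middle an upright square metal block 26 x 26 mm, 10 to 52 mm above the underside, topped by a round transducer no wider, 88 mm high at most. Starts on the board, in two rows, turned up to 0.4 rad. Origin: centre of its underside. At the end a short (46 mm) side faces the fence.
- carrier2: transducer carrier (2 to 4 are present), 0.3 to 0.6 kg: aluminium base 60 (x) x 46 (y) x 10 mm; in its middle an upright square metal block 26 x 26 mm, 10 to 52 mm above the underside, topped by a round transducer no wider, 88 mm high at most. Starts on the board, in two rows, turned up to 0.4 rad. Origin: centre of its underside. At the end a short (46 mm) side faces the fence.
- carrier3: transducer carrier (2 to 4 are present), 0.3 to 0.6 kg: aluminium base 60 (x) x 46 (y) x 10 mm; in its middle an upright square metal block 26 x 26 mm, 10 to 52 mm above the underside, topped by a round transducer no wider, 88 mm high at most. Starts on the board, in two rows, turned up to 0.4 rad. Origin: centre of its underside. At the end a short (46 mm) side faces the fence.
- straightedge: loose steel straightedge, 240 (x) x 36 (y) x 8 mm, 0.4 kg, with a black upright grip in the middle, 14 mm (x) x 36 mm (y), from 8 to 60 mm above the underside. Either long edge may be used. Starts flat on the table to the right of the plate. Origin: centre of its underside; x along its length.
- adapter: bystander, to be left alone: small stepped brass adapter, 32 mm across, 34 mm high, on the table in front of the board
- coupling: bystander, to be left alone: small steel coupling, 28 mm across, 45 mm high, standing to the far right of the plate
- spanner: bystander, to be left alone: open-ended spanner, 160 mm long, lying to the far left
- jar: bystander, to be left alone: white jar with black cap, 52 mm across, 70 mm high, at the far left
- gauge: bystander, to be left alone: loose dial gauge lying on its back, 60 mm across, 26 mm high, at the near right
- weight: bystander, to be left alone: plain steel weight, 40 mm across, 28 mm high, to the right of the straightedge
There are look-alikes about, which are no part of the job. Leave any turquoise look-alike of the carrier3 alone.

How it is judged:
By the outcome, as a careful person would: the job done as asked, in the order asked, and still so for the second after the job is handed in, with the robot touching nothing.
Of carrier0, carrier1, carrier2, carrier3 only 2 to 4 are there at a start; the rules pass over those that are not, and their reading is None.
At some moment in a run one of lap, straightedge may be knocked a few centimetres aside while the robot is not near it.
Once in a run the grip may slacken for a moment while it holds something.
It also fails if it takes over 210 s, if anything falls off the work surface, if the arm or the gripper's body presses on something with over 40 N, if the wrist force passes 120 N, or if a joint passes its speed limit or range.

## Working session

There is one attempt and no reset: what is moved stays moved. The work goes in short steps, Python scripts to look and compute and a tool call to move; the robot and the scene stay as the last step left them, time stands still between calls to the robot, and variables do not carry over. Pictures are saved under pics/ and viewed, at most 14 in all, crops included, and the job is handed in when it is done.

Besides the shell and the picture viewer there is one more tool, called after ">>>" as name([rows], argument=value, ...), one row to a line, values as JSON. arm_command: Moves the arm, as the interface text tells. Its arguments: {"type":"object","properties":{"rows":{"type":"array"},"squeeze":{"type":"number"}},"required":["rows"]}

```bash
ls; mkdir -p pics; python3 - <<'E'
from station import r
import cv2
print(r.state())
for n in ["scene","side"]:
    c=r.read_camera(n); cv2.imwrite(f"pics/{n}0.png",c["img"][:,:,::-1])
    print(n,{k:(v.tolist() if hasattr(v,'tolist') else v) for k,v in c.items() if k!="img"})
E
```

```text
pics
{'clock': 0.0, 'joint_pos': array([ 1.14050343,  0.42674804,  0.07384333,  1.60659507, -0.03409949,
        1.11081329, -0.06711499]), 'joint_velocities': array([ 0.00042232, -0.00016811, -0.00062197, -0.00105153,  0.00032002,
        0.0003404 , -0.00132525]), 'joint_efforts': array([ 7.27807310e-04, -9.35842180e+01,  3.66684750e+00, -4.54204273e+01,
       -4.90807649e-02,  2.03015126e-02,  8.08440768e-05]), 'eef_pos': array([ 0.18691035, -0.64815831,  0.21276996]), 'orientation': array([-6.37501658e-04,  9.90163127e-01,  1.39916247e-01, -1.38001657e-04]), 'force': array([ 0.14663726,  0.05680826, -0.13609309]), 'wrist_torque': array([-0.03510324, -0.05670871, -0.02875468]), 'gripper_force': 0.0, 'finger_gap': 0.9961415887580034}
scene {'fx': 442.1750330481443, 'fy': 442.1750330481443, 'cx': 271.21669021108016, 'cy': 207.3353966586779, 'R': [[-0.4010541220741359, 0.9160543207208987, -0.0002695476169760891], [0.7891455847212108, 0.34534325386444004, -0.5079244856524832], [-0.46519333323077916, -0.20391792098512243, -0.8614015580545132]], 't': [0.15202483257730318, -0.33811707889208403, 1.4836888021861256]}
side {'fx': 541.303316438314, 'fy': 541.303316438314, 'cx': 280.67646450800913, 'cy': 209.92964331490523, 'R': [[0.6536105089668058, -0.7567713762132351, -0.009507192670783763], [-0.5787620936872995, -0.4916936359653266, -0.6505934270048311], [0.4876758569776103, 0.43073710369031737, -0.7593667137988274]], 't': [-0.3145992673640289, 0.3081359032314039, 1.653632001211906]}
```

View pics/scene0.png

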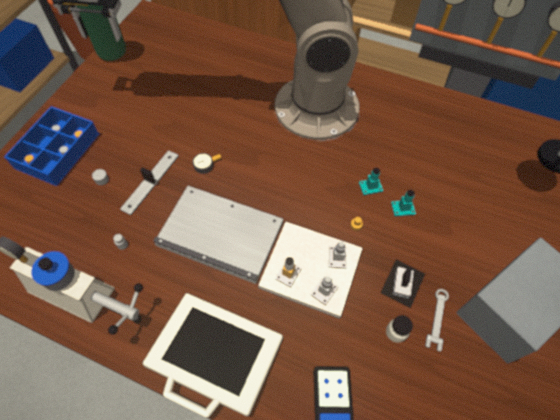

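View pics/side0.png

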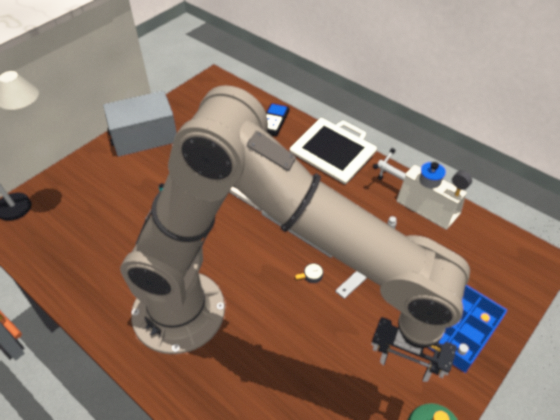

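The scene view shows the plate around (220,232) with its fence on the far side. The board is at (312,267) with three carriers at (338,254), (289,270) and (326,288). The lap is on its mat at (403,283) and the straightedge lies at (150,182). Two turquoise look-alikes stand at (372,185) and (404,205). The side view is mostly blocked by the arm.

```bash
cat > h.py <<'E'
import numpy as np, cv2
from scipy.spatial.transform import Rotation as Ro
from station import r
def cam(n,save=None):
    s=r.state(); c=r.read_camera(n)
    if n=="wrist":
        q=s["orientation"]; T=np.eye(4); T[:3,:3]=Ro.from_quat([q[1],q[2],q[3],q[0]]).as_matrix(); T[:3,3]=s["eef_pos"]
        M=T@np.array(c["mount"]); c["R"]=M[:3,:3].T; c["t"]=-M[:3,:3].T@M[:3,3]
    c["R"]=np.array(c["R"]); c["t"]=np.array(c["t"])
    if save: cv2.imwrite(f"pics/{save}.png",c["img"][:,:,::-1]); np.savez(f"pics/{save}.npz",**c)
    return c
def load(n): return dict(np.load(f"pics/{n}.npz"))
def ray(c,uv,z):
    uv=np.atleast_2d(np.asarray(uv,float))
    d=np.c_[(uv[:,0]-c["cx"])/c["fx"],(uv[:,1]-c["cy"])/c["fy"],np.ones(len(uv))]@c["R"]
    o=-c["R"].T@c["t"]
    return o+d*((z-o[2])/d[:,2])[:,None]
def proj(c,X):
    p=np.atleast_2d(X)@c["R"].T+c["t"]
    return np.c_[p[:,0]/p[:,2]*c["fx"]+c["cx"],p[:,1]/p[:,2]*c["fy"]+c["cy"]]
def rect(c,name,z,top=None):
    "rectified top-down view on plane z, 1 px/mm: area top=(x0,x1,y0,y1) mm, row=x down, col=y reversed"
    x0,x1,y0,y1=top
    W=np.array([[x0,y0,0],[x1,y0,0],[x1,y1,0],[x0,y1,0]])/1000.; W[:,2]=z
    src=proj(c,W).astype(np.float32)
    dst=np.float32([[y1-y0,x1-x0],[y1-y0,0],[0,0],[0,x1-x0]])
    return cv2.warpPerspective(c["img"],cv2.getPerspectiveTransform(src,dst),(y1-y0,x1-x0),flags=cv2.INTER_CUBIC)
E
python3 - <<'E'
from h import *
np.set_printoptions(precision=3,suppress=True)
c=cam("scene","s1")
for n,uv,z in [("plate",[(191,188),(283,222),(256,277),(157,240)],.02),("board",[(292,224),(362,241),(338,313),(260,279)],.024),("mat",[(396,262),(424,270),(411,304),(382,295)],.004),("se",[(174,152),(124,211),(178,156),(130,213)],.008),("tq",[(372,190),(404,210)],0),("by",[(203,165),(357,224),(100,178),(121,245),(400,335)],0),("carr",[(338,262),(288,280),(324,296)],.03)]:
    print(n,ray(c,uv,z)[:,:2].tolist() if 0 else ray(c,uv,z)[:,:2].round(3).tolist())
w=cam("wrist"); print(w["mount"],w["fx"],w["fy"],w["cx"],w["cy"], w["R"])
E
```

```text
plate [[0.465, -0.219], [0.462, 0.072], [0.641, 0.071], [0.651, -0.222]]
board [[0.46, 0.098], [0.432, 0.293], [0.647, 0.299], [0.643, 0.084]]
mat [[0.445, 0.396], [0.437, 0.471], [0.543, 0.463], [0.549, 0.388]]
se [[0.363, -0.337], [0.605, -0.362], [0.372, -0.318], [0.604, -0.343]]
tq [[0.246, 0.269], [0.275, 0.374]]
by [[0.366, -0.235], [0.373, 0.263], [0.534, -0.497], [0.698, -0.314], [0.629, 0.458]]
carr [[0.519, 0.253], [0.618, 0.152], [0.622, 0.252]]
[[ 0.001 -0.97  -0.242  0.07 ]
 [ 1.     0.001 -0.001 -0.   ]
 [ 0.001 -0.242  0.97  -0.172]
 [ 0.     0.     0.     1.   ]] 300.1106164721645 300.1106164721645 276.85813344194366 211.3191376273368 [[ 0.278 -0.961 -0.002]
 [-0.932 -0.27   0.242]
 [-0.233 -0.066 -0.97 ]]
```

>>> arm_command([
  {"tx":30,"ty":30,"tz":20,"roll":-0.1},
  {"tx":55,"ty":55,"tz":40,"roll":-0.2},
  {"tx":80,"ty":80,"tz":60,"roll":-0.28},
  {"tx":300,"ty":400,"tz":80,"roll":-0.28},
  {"tx":300,"ty":400,"tz":80,"roll":-0.28},
  {"tx":300,"ty":400,"tz":80,"roll":-0.28},
  {"tx":300,"ty":400,"tz":80,"roll":-0.28},
  {"tx":300,"ty":400,"tz":80,"roll":-0.28},
  {"tx":300,"ty":400,"tz":80,"roll":-0.28},
  {"tx":300,"ty":400,"tz":80,"roll":-0.28},
  {"tx":300,"ty":400,"tz":80,"roll":-0.28},
  {"tx":300,"ty":400,"tz":80,"roll":-0.28},
  {"tx":300,"ty":400,"tz":80,"roll":-0.28},
  {"tx":300,"ty":400,"tz":80,"roll":-0.28},
])

```text
$.rows[0]: bad value
```

>>> arm_command([
  {"tx":-20,"ty":450,"tz":10},
  {"tx":-20,"ty":450,"tz":10},
  {"tx":-20,"ty":450,"tz":10},
  {"tx":-20,"ty":450,"tz":10},
  {"tx":-20,"ty":450,"tz":10},
  {"tx":-20,"ty":450,"tz":10},
  {"tx":-20,"ty":450,"tz":10},
  {"tx":-20,"ty":450,"tz":10},
  {"tx":-20,"ty":450,"tz":10},
  {"tx":-20,"ty":450,"tz":10},
  {"tx":-20,"ty":450,"tz":10},
  {"tx":-20,"ty":450,"tz":10},
  {"tx":-20,"ty":450,"tz":10},
  {"tx":-20,"ty":450,"tz":10},
  {"tx":-20,"ty":450,"tz":10},
])

```text
$.rows[0]: bad value
```

```bash
python3 - <<'E'
from h import *
s=r.state(); print(s["clock"],s["eef_pos"],s["orientation"],s["joint_pos"])
cam("wrist","w1"); cam("scene","s2")
E
```

```text
0.2 [ 0.18696293 -0.64831941  0.21306232] [-3.66985697e-04  9.90165075e-01  1.39903485e-01 -6.77566107e-05] [ 1.14049483  0.42646548  0.0738795   1.60636215 -0.03411526  1.11077054
 -0.06711659]
```

View pics/w1.png

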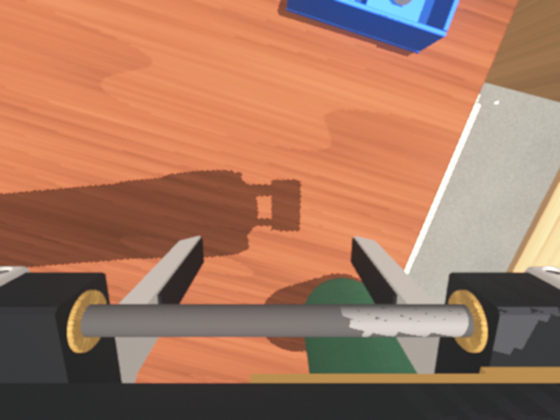

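The moves were refused because every row needs all five fields. The wrist view looks ahead of the fingers: image up is tool +x, and the fingers fill the rows below about 240.

>>> arm_command([
  {"tx":30,"ty":30,"tz":20,"roll":-0.1,"claw":1},
  {"tx":55,"ty":55,"tz":40,"roll":-0.2,"claw":1},
  {"tx":80,"ty":80,"tz":60,"roll":-0.28,"claw":1},
  {"tx":300,"ty":400,"tz":80,"roll":-0.28,"claw":1},
  {"tx":300,"ty":400,"tz":80,"roll":-0.28,"claw":1},
  {"tx":300,"ty":400,"tz":80,"roll":-0.28,"claw":1},
  {"tx":300,"ty":400,"tz":80,"roll":-0.28,"claw":1},
  {"tx":300,"ty":400,"tz":80,"roll":-0.28,"claw":1},
  {"tx":300,"ty":400,"tz":80,"roll":-0.28,"claw":1},
  {"tx":300,"ty":400,"tz":80,"roll":-0.28,"claw":1},
  {"tx":300,"ty":400,"tz":80,"roll":-0.28,"claw":1},
  {"tx":300,"ty":400,"tz":80,"roll":-0.28,"claw":1},
  {"tx":300,"ty":400,"tz":80,"roll":-0.28,"claw":1},
  {"tx":300,"ty":400,"tz":80,"roll":-0.28,"claw":1},
])

```text
clock: 1.47
eef_pos: [0.4896, -0.2441, 0.2938]
orientation: [-0.0, 1.0, 0.004, 0.001]
force: [-0.6, 0.1, -0.0]
finger_gap: 0.997
gripper_force: 0.0
```

>>> arm_command([
  {"tx":-50,"ty":450,"tz":10,"roll":0,"claw":1},
  {"tx":-50,"ty":450,"tz":10,"roll":0,"claw":1},
  {"tx":-50,"ty":450,"tz":10,"roll":0,"claw":1},
  {"tx":-50,"ty":450,"tz":10,"roll":0,"claw":1},
  {"tx":-50,"ty":450,"tz":10,"roll":0,"claw":1},
  {"tx":-50,"ty":450,"tz":10,"roll":0,"claw":1},
  {"tx":-50,"ty":450,"tz":10,"roll":0,"claw":1},
  {"tx":-50,"ty":450,"tz":10,"roll":0,"claw":1},
  {"tx":-50,"ty":450,"tz":10,"roll":0,"claw":1},
  {"tx":-50,"ty":450,"tz":10,"roll":0,"claw":1},
  {"tx":-50,"ty":450,"tz":10,"roll":0,"claw":1},
  {"tx":-50,"ty":450,"tz":10,"roll":0,"claw":1},
  {"tx":-50,"ty":450,"tz":10,"roll":0,"claw":1},
  {"tx":-50,"ty":450,"tz":10,"roll":0,"claw":1},
])

```text
clock: 2.63
eef_pos: [0.4373, 0.2004, 0.3033]
orientation: [0.0, 1.0, -0.0, -0.0]
force: [0.6, -0.8, 0.3]
finger_gap: 1.002
gripper_force: 0.0
```

```bash
python3 - <<'E'
from h import *
s=r.state(); print(s["clock"],s["eef_pos"],s["orientation"],s["joint_pos"])
cam("wrist","w2"); cam("scene","s2")
E
```

```text
2.6333 [0.43727611 0.20041931 0.30325216] [ 2.32145229e-04  9.99999965e-01 -5.75900063e-06 -1.29409071e-04] [-0.00244816  0.0642604  -0.58071978  1.88066991  0.03795672  1.20788539
 -2.16652533]
```

View pics/w2.png

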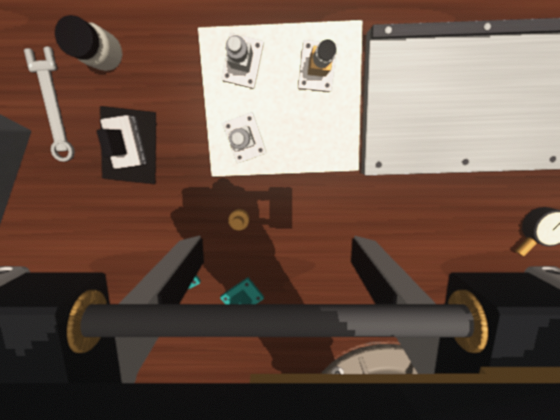

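The wrist view, with image up = +x and left = +y, shows the board at cols 200-362, rows 20-175, with three carriers at (240,62), (320,68) and (242,138). The plate is to the right with the fence along its top edge. The lap is on the mat at (125,142) with its black rib to the left of the middle.

```bash
cat >> h.py <<'E'
def rectfit(c,mask,z,minpx=150,show=None):
    "min-area rectangles in the world plane z of mask blobs: (cx,cy mm, long, short mm, yaw of long axis rad)"
    out=[]
    for k in cv2.findContours(mask.astype(np.uint8),cv2.RETR_EXTERNAL,cv2.CHAIN_APPROX_NONE)[0]:
        if cv2.contourArea(k)<minpx: continue
        P=(ray(c,k[:,0],z)[:,:2]*1000).astype(np.float32)
        b=cv2.boxPoints(cv2.minAreaRect(P)); e1=b[1]-b[0]; e2=b[2]-b[1]
        l,s=(e1,e2) if np.linalg.norm(e1)>np.linalg.norm(e2) else (e2,e1)
        a=(np.arctan2(l[1],l[0])+np.pi/2)%np.pi-np.pi/2
        out.append((*b.mean(0).round(1),*np.round([np.linalg.norm(l),np.linalg.norm(s)],1),round(float(a),3),k[:,0].mean(0).round(0).tolist()))
    return out
def hsv(c): return cv2.cvtColor(c["img"],cv2.COLOR_RGB2HSV)
E
python3 - <<'E'
from h import *
c=load("w2"); H=hsv(c); S=H[...,1].astype(int); V=H[...,2].astype(int)
w=(V>135)&(S<60); w[240:]=0
for z in (.02,.024,.03): print(z,*rectfit(c,w,z),sep="\n  ")
cr=c["img"][90:200,80:180]; cr2=c["img"][0:190,190:380]
A=cv2.resize(cr,None,fx=3.2,fy=3.2,interpolation=2); B=cv2.resize(cr2,None,fx=2.4,fy=2.4,interpolation=2)
h=max(A.shape[0],B.shape[0]); P=np.zeros((h,A.shape[1]+B.shape[1],3),np.uint8); P[:A.shape[0],:A.shape[1]]=A; P[:B.shape[0],A.shape[1]:]=B
cv2.imwrite("pics/c1.png",P[:,:,::-1]); print(P.shape)
E
```

```text
0.02
  (np.float32(367.8), np.float32(-227.7), np.float32(47.8), np.float32(35.7), 0.225, [550.0, 227.0])
  (np.float32(499.0), np.float32(432.3), np.float32(72.5), np.float32(41.9), 0.142, [122.0, 141.0])
  (np.float32(549.0), np.float32(526.4), np.float32(154.0), np.float32(36.5), 0.072, [48.0, 97.0])
  (np.float32(547.9), np.float32(-74.9), np.float32(293.3), np.float32(186.2), -1.537, [463.0, 105.0])
  (np.float32(633.7), np.float32(441.5), np.float32(46.4), np.float32(18.8), 0.123, [101.0, 41.0])
  (np.float32(554.1), np.float32(193.8), np.float32(223.7), np.float32(203.3), -1.529, [282.0, 96.0])
0.024
  (np.float32(369.0), np.float32(-223.9), np.float32(47.3), np.float32(35.4), 0.225, [550.0, 227.0])
  (np.float32(499.1), np.float32(430.2), np.float32(71.8), np.float32(41.6), 0.142, [122.0, 141.0])
  (np.float32(548.7), np.float32(523.6), np.float32(152.7), np.float32(36.2), 0.072, [48.0, 97.0])
  (np.float32(547.6), np.float32(-72.5), np.float32(290.8), np.float32(184.6), -1.537, [463.0, 105.0])
  (np.float32(632.6), np.float32(439.4), np.float32(46.0), np.float32(18.7), 0.123, [101.0, 41.0])
  (np.float32(553.7), np.float32(193.9), np.float32(221.7), np.float32(201.5), -1.529, [282.0, 96.0])
0.03
  (np.float32(370.9), np.float32(-218.3), np.float32(46.7), np.float32(34.9), 0.225, [550.0, 227.0])
  (np.float32(499.2), np.float32(427.2), np.float32(70.9), np.float32(41.0), 0.142, [122.0, 141.0])
  (np.float32(548.1), np.float32(519.3), np.float32(150.6), np.float32(35.7), 0.072, [48.0, 97.0])
  (np.float32(547.0), np.float32(-68.8), np.float32(286.9), np.float32(182.1), -1.537, [463.0, 105.0])
  (np.float32(630.9), np.float32(436.2), np.float32(45.4), np.float32(18.4), 0.123, [101.0, 41.0])
  (np.float32(553.1), np.float32(194.0), np.float32(218.7), np.float32(198.8), -1.529, [282.0, 96.0])
(456, 776, 3)
```

View pics/c1.png

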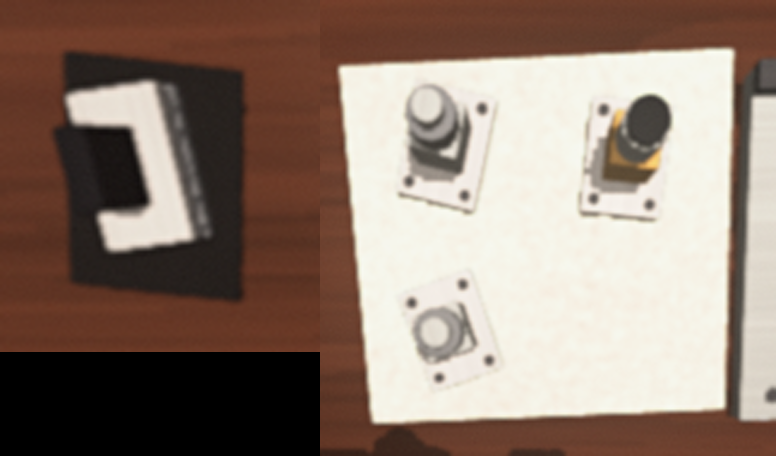

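>>> arm_command([
  {"tx":62,"ty":227,"tz":-50,"roll":0.142,"claw":1},
  {"tx":62,"ty":227,"tz":-50,"roll":0.142,"claw":1},
  {"tx":62,"ty":227,"tz":-50,"roll":0.142,"claw":1},
  {"tx":62,"ty":227,"tz":-50,"roll":0.142,"claw":1},
  {"tx":62,"ty":227,"tz":-50,"roll":0.142,"claw":1},
  {"tx":62,"ty":227,"tz":-50,"roll":0.142,"claw":1},
  {"tx":62,"ty":227,"tz":-50,"roll":0.142,"claw":1},
  {"tx":62,"ty":227,"tz":-100,"roll":0.142,"claw":0.7},
  {"tx":62,"ty":227,"tz":-180,"roll":0.142,"claw":0.7},
  {"tx":62,"ty":227,"tz":-180,"roll":0.142,"claw":0.7},
  {"tx":62,"ty":227,"tz":-180,"roll":0.142,"claw":0.7},
  {"tx":62,"ty":227,"tz":-180,"roll":0.142,"claw":0.7},
])

```text
clock: 3.73
eef_pos: [0.4989, 0.4262, 0.1217]
orientation: [0.001, 0.998, 0.071, -0.002]
force: [-0.5, -0.0, 0.9]
finger_gap: 0.707
gripper_force: 0.0
```

```bash
python3 - <<'E'
from h import *
s=r.state(); print(s["clock"],s["eef_pos"],s["orientation"],s["joint_pos"])
c=cam("scene","s3"); print(proj(c,[.4992,.4272,.07]))
w=cam("wrist","w3"); 
print(proj(w,[.4992,.4272,.072]))
a=c["img"][220:330,360:450]; a=cv2.resize(a,None,fx=4,fy=4,interpolation=2); b=w["img"]
P=np.zeros((440,800,3),np.uint8); P[:440,:360]=a; b=b[:,60:500]; P[:420,360:]=b
cv2.imwrite("pics/c2.png",P[:,:,::-1])
E
```

```text
3.7333 [0.49889481 0.42623112 0.12172208] [ 0.00145868  0.99750212  0.07060198 -0.00165666] [-0.3672042   0.55529875 -0.60196918  1.69653861  0.36035313  1.00734494
 -2.52507561]
[[408.64415073 274.53973357]]
[[278.06829449 229.57758838]]
```

View pics/c2.png

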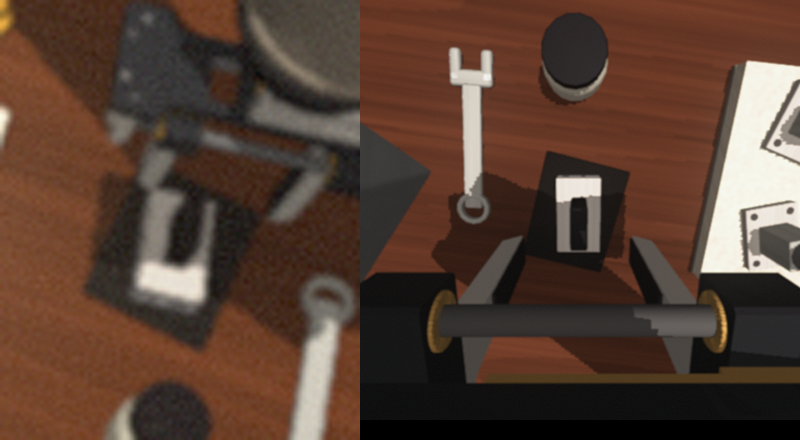

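The lap rib is centred between the fingers at wrist column 278, matching the prediction of (278,230).

>>> arm_command([
  {"tx":0,"ty":0,"tz":-30,"roll":0,"claw":0.7},
  {"tx":0,"ty":0,"tz":-60,"roll":0,"claw":0.6},
  {"tx":0,"ty":0,"tz":-79,"roll":0,"claw":0.5},
  {"tx":0,"ty":0,"tz":-79,"roll":0,"claw":0.3},
  {"tx":0,"ty":0,"tz":-79,"roll":0,"claw":0.0},
  {"tx":0,"ty":0,"tz":-79,"roll":0,"claw":0.0},
  {"tx":0,"ty":0,"tz":-79,"roll":0,"claw":0.0},
  {"tx":0,"ty":0,"tz":-79,"roll":0,"claw":0.0},
  {"tx":0,"ty":0,"tz":-79,"roll":0,"claw":0.0},
  {"tx":0,"ty":0,"tz":-79,"roll":0,"claw":0.0},
  {"tx":0,"ty":0,"tz":-79,"roll":0,"claw":0.0},
], squeeze=50)

```text
clock: 4.75
eef_pos: [0.4995, 0.4286, 0.045]
orientation: [-0.0, 0.997, 0.071, 0.0]
force: [2.4, -0.3, 0.9]
finger_gap: 0.148
gripper_force: 50.0
```

>>> arm_command([
  {"tx":0,"ty":0,"tz":40,"roll":0,"claw":0},
  {"tx":0,"ty":0,"tz":80,"roll":0,"claw":0},
  {"tx":0,"ty":0,"tz":120,"roll":0,"claw":0},
  {"tx":-60,"ty":-480,"tz":255,"roll":-0.14,"claw":0},
  {"tx":-60,"ty":-480,"tz":255,"roll":-0.14,"claw":0},
  {"tx":-60,"ty":-480,"tz":255,"roll":-0.14,"claw":0},
  {"tx":-60,"ty":-480,"tz":255,"roll":-0.14,"claw":0},
  {"tx":-60,"ty":-480,"tz":255,"roll":-0.14,"claw":0},
  {"tx":-60,"ty":-480,"tz":255,"roll":-0.14,"claw":0},
  {"tx":-60,"ty":-480,"tz":255,"roll":-0.14,"claw":0},
  {"tx":-60,"ty":-480,"tz":255,"roll":-0.14,"claw":0},
  {"tx":-60,"ty":-480,"tz":255,"roll":-0.14,"claw":0},
  {"tx":-60,"ty":-480,"tz":255,"roll":-0.14,"claw":0},
  {"tx":-60,"ty":-480,"tz":255,"roll":-0.14,"claw":0},
  {"tx":-60,"ty":-480,"tz":255,"roll":-0.14,"claw":0},
  {"tx":-60,"ty":-480,"tz":255,"roll":-0.14,"claw":0},
  {"tx":-60,"ty":-480,"tz":255,"roll":-0.14,"claw":0},
  {"tx":-60,"ty":-480,"tz":255,"roll":-0.14,"claw":0},
])

```text
clock: 6.25
eef_pos: [0.4389, -0.0511, 0.2994]
orientation: [-0.0, 1.0, 0.001, -0.0]
force: [0.4, 0.4, -2.0]
finger_gap: 0.148
gripper_force: 50.0
```

```bash
python3 - <<'E'
from h import *
s=r.state(); print(s["clock"],s["eef_pos"],s["finger_gap"],s["gripper_force"])
w=cam("wrist","w4"); H=hsv(w); S=H[...,1].astype(int); V=H[...,2].astype(int)
m=(V>120)&(S<70); m[230:]=0
for z in (.02,.024): print(z,*rectfit(w,m,z,800),sep="\n  ")
cv2.imwrite("pics/w4m.png",m*255)
E
```

```text
6.25 [ 0.43887938 -0.05106662  0.2993546 ] 0.14804569908506324 49.99936580657959
0.02
  (np.float32(395.5), np.float32(-50.9), np.float32(96.4), np.float32(55.9), -1.567, [277.0, 211.0])
  (np.float32(423.8), np.float32(-336.0), np.float32(110.4), np.float32(36.5), -0.082, [464.0, 194.0])
  (np.float32(547.3), np.float32(-345.9), np.float32(111.2), np.float32(36.2), -0.082, [484.0, 108.0])
  (np.float32(548.0), np.float32(-78.4), np.float32(301.7), np.float32(186.9), -1.537, [297.0, 102.0])
  (np.float32(553.5), np.float32(208.1), np.float32(251.4), np.float32(203.7), -1.529, [91.0, 92.0])
0.024
  (np.float32(396.5), np.float32(-50.9), np.float32(95.6), np.float32(55.4), -1.567, [277.0, 211.0])
  (np.float32(424.5), np.float32(-333.5), np.float32(109.4), np.float32(36.1), -0.082, [464.0, 194.0])
  (np.float32(547.0), np.float32(-343.3), np.float32(110.2), np.float32(35.9), -0.082, [484.0, 108.0])
  (np.float32(547.7), np.float32(-78.2), np.float32(299.1), np.float32(185.3), -1.537, [297.0, 102.0])
  (np.float32(553.1), np.float32(205.8), np.float32(249.2), np.float32(201.9), -1.529, [91.0, 92.0])[ WARN:0@0.375] global loadsave.cpp:1063 imwrite_ Unsupported depth image for selected encoder is fallbacked to CV_8U.
```

View pics/w4.png

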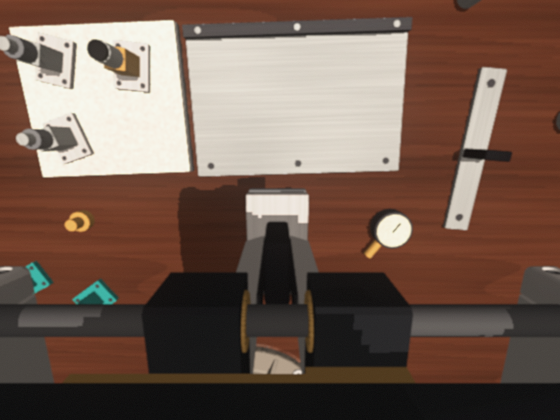

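Plate centre is (555.5,-78.2) mm with yaw 0.034. The lap is held straight, and the straightedge lies at columns 445-507, rows 67-230.

>>> arm_command([
  {"tx":105,"ty":100,"tz":-100,"roll":0.033,"claw":0},
  {"tx":105,"ty":100,"tz":-100,"roll":0.033,"claw":0},
  {"tx":105,"ty":100,"tz":-100,"roll":0.033,"claw":0},
  {"tx":105,"ty":100,"tz":-150,"roll":0.033,"claw":0},
  {"tx":105,"ty":100,"tz":-190,"roll":0.033,"claw":0},
  {"tx":105,"ty":100,"tz":-225,"roll":0.033,"claw":0},
  {"tx":105,"ty":100,"tz":-225,"roll":0.033,"claw":0},
  {"tx":105,"ty":100,"tz":-225,"roll":0.033,"claw":0},
  {"tx":105,"ty":100,"tz":-225,"roll":0.033,"claw":0},
  {"tx":105,"ty":100,"tz":-225,"roll":0.033,"claw":0},
])

```text
clock: 7.13
eef_pos: [0.5445, 0.0495, 0.0759]
orientation: [-0.0, 1.0, 0.018, 0.0]
force: [0.6, 0.6, -2.1]
finger_gap: 0.146
gripper_force: 50.0
```

>>> arm_command([
  {"tx":0,"ty":0,"tz":-8,"roll":0,"claw":0},
  {"tx":0,"ty":0,"tz":-13,"roll":0,"claw":0},
  {"tx":0,"ty":0,"tz":-15,"roll":0,"claw":0},
  {"tx":0,"ty":0,"tz":-17,"roll":0,"claw":0},
  {"tx":0,"ty":0,"tz":-19,"roll":0,"claw":0},
  {"tx":0,"ty":0,"tz":-19,"roll":0,"claw":0},
  {"tx":0,"ty":0,"tz":-19,"roll":0,"claw":0},
])

```text
clock: 7.72
eef_pos: [0.5447, 0.0483, 0.0559]
orientation: [0.0, 1.0, 0.018, 0.001]
force: [2.1, -1.7, 5.1]
finger_gap: 0.146
gripper_force: 50.0
```

>>> arm_command([
  {"tx":0,"ty":0,"tz":1,"roll":0,"claw":0},
  {"tx":0,"ty":0,"tz":1,"roll":0,"claw":0},
  {"tx":0,"ty":0,"tz":1,"roll":0,"claw":0},
  {"tx":0,"ty":0,"tz":1,"roll":0,"claw":0},
])

```text
clock: 8.05
eef_pos: [0.5442, 0.0485, 0.0566]
orientation: [-0.0, 1.0, 0.018, 0.0]
force: [1.7, -1.1, 4.8]
finger_gap: 0.147
gripper_force: 50.0
```

>>> arm_command([
  {"tx":0,"ty":0,"tz":1,"roll":0,"claw":0},
  {"tx":0,"ty":0,"tz":1,"roll":0,"claw":0},
  {"tx":0,"ty":0,"tz":1,"roll":0,"claw":0},
  {"tx":0,"ty":0,"tz":1,"roll":0,"claw":0},
])

```text
clock: 8.38
eef_pos: [0.5441, 0.0486, 0.0575]
orientation: [-0.0, 1.0, 0.018, 0.0]
force: [1.7, -0.8, 3.6]
finger_gap: 0.143
gripper_force: 50.0
```

>>> arm_command([
  {"tx":0,"ty":-7,"tz":0,"roll":0,"claw":0},
  {"tx":0.5,"ty":-14,"tz":0,"roll":0,"claw":0},
  {"tx":0.7,"ty":-21,"tz":0,"roll":0,"claw":0},
  {"tx":1,"ty":-28,"tz":0,"roll":0,"claw":0},
  {"tx":1.2,"ty":-35,"tz":0,"roll":0,"claw":0},
  {"tx":1.4,"ty":-42,"tz":0,"roll":0,"claw":0},
  {"tx":1.6,"ty":-49,"tz":0,"roll":0,"claw":0},
  {"tx":1.9,"ty":-56,"tz":0,"roll":0,"claw":0},
  {"tx":2.1,"ty":-63,"tz":0,"roll":0,"claw":0},
  {"tx":2.4,"ty":-70,"tz":0,"roll":0,"claw":0},
])

```text
clock: 9.22
eef_pos: [0.5464, -0.0222, 0.0575]
orientation: [-0.0, 1.0, 0.018, -0.0]
force: [0.2, 2.9, 3.5]
finger_gap: 0.144
gripper_force: 50.0
```

>>> arm_command([
  {"tx":0.2,"ty":-7,"tz":0,"roll":0,"claw":0},
  {"tx":0.5,"ty":-14,"tz":0,"roll":0,"claw":0},
  {"tx":0.7,"ty":-21,"tz":0,"roll":0,"claw":0},
  {"tx":1,"ty":-28,"tz":0,"roll":0,"claw":0},
  {"tx":1.2,"ty":-35,"tz":0,"roll":0,"claw":0},
  {"tx":1.4,"ty":-42,"tz":0,"roll":0,"claw":0},
  {"tx":1.6,"ty":-49,"tz":0,"roll":0,"claw":0},
  {"tx":1.9,"ty":-56,"tz":0,"roll":0,"claw":0},
  {"tx":2.1,"ty":-63,"tz":0,"roll":0,"claw":0},
  {"tx":2.4,"ty":-70,"tz":0,"roll":0,"claw":0},
])

```text
clock: 10.05
eef_pos: [0.5488, -0.0922, 0.0575]
orientation: [-0.0, 1.0, 0.018, 0.0]
force: [0.2, 2.7, 2.5]
finger_gap: 0.144
gripper_force: 50.0
```

>>> arm_command([
  {"tx":0.2,"ty":-7,"tz":0,"roll":0,"claw":0},
  {"tx":0.5,"ty":-14,"tz":0,"roll":0,"claw":0},
  {"tx":0.7,"ty":-21,"tz":0,"roll":0,"claw":0},
  {"tx":1,"ty":-28,"tz":0,"roll":0,"claw":0},
  {"tx":1.2,"ty":-35,"tz":0,"roll":0,"claw":0},
  {"tx":1.4,"ty":-42,"tz":0,"roll":0,"claw":0},
  {"tx":1.6,"ty":-49,"tz":0,"roll":0,"claw":0},
  {"tx":1.9,"ty":-56,"tz":0,"roll":0,"claw":0},
  {"tx":2.1,"ty":-63,"tz":0,"roll":0,"claw":0},
  {"tx":2.4,"ty":-70,"tz":0,"roll":0,"claw":0},
])

```text
clock: 10.88
eef_pos: [0.5512, -0.1622, 0.0574]
orientation: [-0.0, 1.0, 0.018, -0.0]
force: [-0.0, 2.1, 3.5]
finger_gap: 0.146
gripper_force: 50.0
```

>>> arm_command([
  {"tx":0.2,"ty":-7,"tz":0,"roll":0,"claw":0},
  {"tx":0.5,"ty":-14,"tz":0,"roll":0,"claw":0},
  {"tx":0.7,"ty":-21,"tz":0,"roll":0,"claw":0},
  {"tx":1,"ty":-28,"tz":0,"roll":0,"claw":0},
  {"tx":1.2,"ty":-35,"tz":0,"roll":0,"claw":0},
  {"tx":1.4,"ty":-42,"tz":0,"roll":0,"claw":0},
  {"tx":1.4,"ty":-45,"tz":0,"roll":0,"claw":0},
  {"tx":1.4,"ty":-45,"tz":0,"roll":0,"claw":0},
  {"tx":1.4,"ty":-45,"tz":0,"roll":0,"claw":0},
])

```text
clock: 11.63
eef_pos: [0.5526, -0.2073, 0.0575]
orientation: [0.0, 1.0, 0.018, 0.0]
force: [-0.3, -3.0, 2.8]
finger_gap: 0.145
gripper_force: 50.0
```

>>> arm_command([
  {"tx":0,"ty":0,"tz":10,"roll":0,"claw":0},
  {"tx":0,"ty":0,"tz":40,"roll":0,"claw":0},
  {"tx":0,"ty":0,"tz":80,"roll":0,"claw":0},
  {"tx":0,"ty":0,"tz":125,"roll":0,"claw":0},
  {"tx":-55,"ty":630,"tz":140,"roll":0,"claw":0},
  {"tx":-55,"ty":630,"tz":140,"roll":0,"claw":0},
  {"tx":-55,"ty":630,"tz":140,"roll":0,"claw":0},
  {"tx":-55,"ty":630,"tz":140,"roll":0,"claw":0},
  {"tx":-55,"ty":630,"tz":140,"roll":0,"claw":0},
  {"tx":-55,"ty":630,"tz":140,"roll":0,"claw":0},
  {"tx":-55,"ty":630,"tz":140,"roll":0,"claw":0},
  {"tx":-55,"ty":630,"tz":140,"roll":0,"claw":0},
  {"tx":-55,"ty":630,"tz":140,"roll":0,"claw":0},
  {"tx":-55,"ty":630,"tz":140,"roll":0,"claw":0},
  {"tx":-55,"ty":630,"tz":140,"roll":0,"claw":0},
  {"tx":-55,"ty":630,"tz":140,"roll":0,"claw":0},
  {"tx":-55,"ty":630,"tz":140,"roll":0,"claw":0},
  {"tx":-55,"ty":630,"tz":140,"roll":0,"claw":0},
  {"tx":-55,"ty":630,"tz":140,"roll":0,"claw":0},
  {"tx":-55,"ty":630,"tz":140,"roll":0,"claw":0},
])

```text
clock: 13.3
eef_pos: [0.4937, 0.4309, 0.198]
orientation: [-0.002, 1.0, 0.021, -0.001]
force: [-0.8, -0.8, -1.8]
finger_gap: 0.148
gripper_force: 50.0
```

```bash
python3 - <<'E'
from h import *
np.set_printoptions(precision=1,suppress=True)
s=r.state(); print(s["clock"],s["eef_pos"],s["finger_gap"])
c=load("w2")
p=ray(c,[(100.3,106.3),(155.6,112.5),(155.6,183),(102,179)],.004)*1000; print(p,p.mean(0))
k={"A":[(418,90),(497,100),(470,212),(398,193)],"B":[(592,97),(668,97),(657,220),(580,213)],"C":[(398,293),(468,270),(502,365),(432,390)]}
for n,q in k.items():
    p=ray(c,(np.array(q)-[320,0])/2.4+[190,0],.034)[:,:2]*1000
    b=cv2.minAreaRect(p.astype(np.float32)); print(n,p.tolist(),b)
E
```

```text
13.3 [0.5 0.4 0.2] 0.14810028258020858
[[550.3 463.8   4. ]
 [541.6 382.4   4. ]
 [435.5 392.7   4. ]
 [441.7 476.5   4. ]] [492.3 428.8   4. ]
A [[634.1183235125587, 262.09616138302675], [629.1857092605848, 218.57965946117554], [571.2476452629865, 234.58555603184638], [581.3134542804854, 275.3818072649401]] ((605.2495727539062, 246.980712890625), (43.404808044433594, 60.28480529785156), 75.87757110595703)
B [[630.7404871734815, 166.07069515210284], [630.7865028263896, 124.07710515995288], [567.0753168573842, 127.32440879807646], [570.7833136751543, 171.59145707155068]] ((600.0608520507812, 147.87118530273438), (44.39841079711914, 63.79387664794922), 87.08220672607422)
C [[526.6979724915709, 277.7162982581627], [539.6164995827244, 236.33751876899166], [485.21228129300056, 216.92838717629175], [470.26590378029204, 259.50476812041006]] ((505.4089050292969, 247.14605712890625), (59.29790115356445, 45.109012603759766), 17.885726928710938)
```

>>> arm_command([
  {"tx":-1,"ty":-2,"tz":-40,"roll":0,"claw":0},
  {"tx":-1,"ty":-2,"tz":-80,"roll":0,"claw":0},
  {"tx":-1,"ty":-2,"tz":-120,"roll":0,"claw":0},
  {"tx":-1,"ty":-2,"tz":-140,"roll":0,"claw":0},
  {"tx":-1,"ty":-2,"tz":-148,"roll":0,"claw":0},
  {"tx":-1,"ty":-2,"tz":-152,"roll":0,"claw":0},
  {"tx":-1,"ty":-2,"tz":-153,"roll":0,"claw":0},
  {"tx":-1,"ty":-2,"tz":-153,"roll":0,"claw":0},
])

```text
clock: 13.97
eef_pos: [0.4971, 0.4223, 0.0461]
orientation: [-0.001, 1.0, 0.018, 0.001]
force: [-0.0, 0.1, -2.1]
finger_gap: 0.15
gripper_force: 50.0
```

>>> arm_command([
  {"tx":-3,"ty":5,"tz":0,"roll":0,"claw":0},
  {"tx":-4,"ty":6,"tz":-1,"roll":0,"claw":0},
  {"tx":-4,"ty":6,"tz":-1.5,"roll":0,"claw":0},
  {"tx":-4,"ty":6,"tz":-1.5,"roll":0,"claw":0},
  {"tx":-4,"ty":6,"tz":-1.5,"roll":0,"claw":0.3},
  {"tx":-4,"ty":6,"tz":-1.5,"roll":0,"claw":0.5},
  {"tx":-4,"ty":6,"tz":-1.5,"roll":0,"claw":0.5},
  {"tx":-4,"ty":6,"tz":-1.5,"roll":0,"claw":0.5},
  {"tx":-4,"ty":6,"tz":30,"roll":0,"claw":0.5},
  {"tx":-4,"ty":6,"tz":70,"roll":0,"claw":0.5},
  {"tx":-4,"ty":6,"tz":110,"roll":0,"claw":0.5},
  {"tx":-4,"ty":6,"tz":150,"roll":0,"claw":0.5},
])

```text
clock: 14.97
eef_pos: [0.4922, 0.4271, 0.196]
orientation: [0.0, 1.0, 0.018, -0.0]
force: [0.9, 0.3, -0.8]
finger_gap: 0.497
gripper_force: 0.0
```

>>> arm_command([
  {"tx":60,"ty":-97,"tz":54,"roll":-1.6,"claw":0.9},
  {"tx":60,"ty":-97,"tz":54,"roll":-1.6,"claw":0.9},
  {"tx":60,"ty":-97,"tz":54,"roll":-1.6,"claw":0.9},
  {"tx":60,"ty":-97,"tz":54,"roll":-1.6,"claw":0.9},
  {"tx":60,"ty":-97,"tz":54,"roll":-1.6,"claw":0.9},
  {"tx":60,"ty":-97,"tz":54,"roll":-1.6,"claw":0.9},
  {"tx":60,"ty":-97,"tz":54,"roll":-1.6,"claw":0.9},
  {"tx":60,"ty":-97,"tz":54,"roll":-1.6,"claw":0.9},
  {"tx":60,"ty":-97,"tz":54,"roll":-1.6,"claw":0.9},
  {"tx":60,"ty":-97,"tz":54,"roll":-1.6,"claw":0.9},
  {"tx":60,"ty":-97,"tz":54,"roll":-1.6,"claw":0.9},
  {"tx":60,"ty":-97,"tz":54,"roll":-1.6,"claw":0.9},
  {"tx":60,"ty":-97,"tz":54,"roll":-1.6,"claw":0.9},
  {"tx":60,"ty":-97,"tz":54,"roll":-1.6,"claw":0.9},
  {"tx":60,"ty":-97,"tz":54,"roll":-1.6,"claw":0.9},
])

```text
clock: 16.22
eef_pos: [0.5522, 0.3296, 0.2474]
orientation: [0.015, 0.857, -0.515, -0.014]
force: [1.0, 0.1, -2.3]
finger_gap: 0.899
gripper_force: 0.0
```

```bash
python3 - <<'E'
from h import *
s=r.state(); print(s["clock"],s["eef_pos"],s["orientation"],s["joint_pos"])
w=cam("wrist","w5")
x=(440,670,90,290)
R=rect(w,None,.034,x); R=cv2.resize(R,None,fx=2.5,fy=2.5,interpolation=2)
cv2.imwrite("pics/c5.png",R[:,:,::-1]); print(R.shape)
c=cam("scene","s5"); m=hsv(c)
E
```

```text
16.2167 [0.55215634 0.32957892 0.24742164] [ 0.01498385  0.8567238  -0.5153786  -0.01359095] [-1.40091595  0.66113528  1.21333208  1.65307364 -0.63288365  1.32750271
 -2.72275455]
(575, 500, 3)
```

View pics/c5.png

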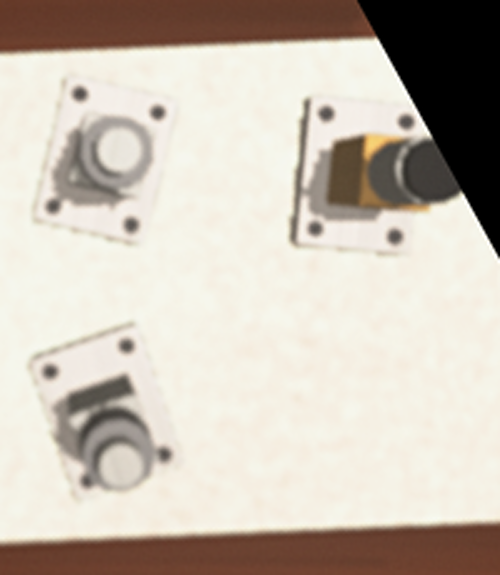

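The picture gives the carriers as A (606,248) yaw -0.235, B (600,146) yaw -0.095 and C (505,247) yaw 0.33. It also shows the roll stopped at the joint-7 limit, so I'll turn the other way.

>>> arm_command([
  {"tx":0,"ty":-40,"tz":0,"roll":1.3,"claw":0.9},
  {"tx":0,"ty":-80,"tz":0,"roll":1.3,"claw":0.9},
  {"tx":0,"ty":-120,"tz":0,"roll":1.3,"claw":0.9},
  {"tx":20,"ty":-150,"tz":0,"roll":1.3,"claw":0.9},
  {"tx":48,"ty":-184,"tz":0,"roll":1.3,"claw":0.9},
  {"tx":48,"ty":-184,"tz":0,"roll":1.3,"claw":0.9},
  {"tx":48,"ty":-184,"tz":0,"roll":1.3,"claw":0.9},
  {"tx":48,"ty":-184,"tz":0,"roll":1.3,"claw":0.9},
  {"tx":48,"ty":-184,"tz":0,"roll":1.3,"claw":0.9},
  {"tx":48,"ty":-184,"tz":0,"roll":1.3,"claw":0.9},
  {"tx":48,"ty":-184,"tz":0,"roll":2.558,"claw":0.9},
  {"tx":48,"ty":-184,"tz":0,"roll":2.558,"claw":0.9},
  {"tx":48,"ty":-184,"tz":0,"roll":2.558,"claw":0.9},
  {"tx":48,"ty":-184,"tz":0,"roll":2.558,"claw":0.9},
  {"tx":48,"ty":-184,"tz":0,"roll":2.558,"claw":0.9},
  {"tx":48,"ty":-184,"tz":0,"roll":2.558,"claw":0.9},
  {"tx":48,"ty":-184,"tz":0,"roll":2.558,"claw":0.9},
  {"tx":48,"ty":-184,"tz":0,"roll":2.558,"claw":0.9},
  {"tx":48,"ty":-184,"tz":0,"roll":2.558,"claw":0.9},
  {"tx":48,"ty":-184,"tz":0,"roll":2.558,"claw":0.9},
])

```text
clock: 17.98
eef_pos: [0.6005, 0.1458, 0.2477]
orientation: [0.019, 0.755, 0.656, 0.013]
force: [0.1, -0.7, 0.4]
finger_gap: 0.9
gripper_force: 0.0
```

```bash
python3 - <<'E'
from h import *
np.set_printoptions(precision=4,suppress=True)
s=r.state(); q=s["orientation"]; print(s["clock"],s["eef_pos"],2*np.arctan2(q[2],q[1]),s["joint_pos"],q)
E
```

```text
17.9833 [0.6005 0.1458 0.2477] 1.43100767403415 [-0.8422  0.3181  0.6128  1.7605 -0.1794  1.084  -0.3154] [0.019  0.7546 0.6558 0.013 ]
```

>>> arm_command([
  {"tx":0,"ty":0,"tz":-30,"roll":0,"claw":0.9},
  {"tx":0,"ty":0,"tz":-60,"roll":0,"claw":0.9},
  {"tx":0,"ty":0,"tz":-80,"roll":0,"claw":0.9},
  {"tx":0,"ty":0,"tz":-80,"roll":0,"claw":0.9},
  {"tx":0,"ty":0,"tz":-80,"roll":0,"claw":0.9},
])

```text
clock: 18.4
eef_pos: [0.6002, 0.1454, 0.167]
orientation: [0.018, 0.757, 0.653, 0.012]
force: [-0.4, 0.8, -0.1]
finger_gap: 0.904
gripper_force: 0.0
```

```bash
cat >> h.py <<'E'
def st():
    s=r.state(); q=s["orientation"]; print(round(s["clock"],2),(s["eef_pos"]*1000).round(1),"yaw %.3f tilt %.3f %.3f"%(2*np.arctan2(q[2],q[1]),q[0],q[3]),"j7 %.2f j3 %.2f"%(s["joint_pos"][6],s["joint_pos"][2]),"F",s["force"].round(1),"gap %.3f gf %.1f"%(s["finger_gap"],s["gripper_force"]))
E
python3 -c "from h import *; st()"
```

```text
18.4 [600.2 145.4 167. ] yaw 1.423 tilt 0.018 0.012 j7 -0.27 j3 0.58 F [-0.4  0.8 -0.1] gap 0.904 gf 0.0
```

The tool kept a tilt of about 2.4° from the stuck pose. I'll try to undo it against the inner reach limit, where asking for more should tilt the fingers inward, away from any objects.

>>> arm_command([
  {"tx":0,"ty":0,"tz":40,"roll":0,"claw":0.9},
  {"tx":0,"ty":0,"tz":80,"roll":0,"claw":0.9},
  {"tx":-135,"ty":-275,"tz":100,"roll":0,"claw":0.9},
  {"tx":-135,"ty":-275,"tz":100,"roll":0,"claw":0.9},
  {"tx":-135,"ty":-275,"tz":100,"roll":0,"claw":0.9},
  {"tx":-135,"ty":-275,"tz":100,"roll":0,"claw":0.9},
  {"tx":-135,"ty":-275,"tz":100,"roll":0,"claw":0.9},
  {"tx":-135,"ty":-275,"tz":100,"roll":0,"claw":0.9},
  {"tx":-135,"ty":-275,"tz":100,"roll":0,"claw":0.9},
  {"tx":-135,"ty":-275,"tz":100,"roll":0,"claw":0.9},
  {"tx":-135,"ty":-275,"tz":100,"roll":0,"claw":0.9},
  {"tx":-135,"ty":-275,"tz":100,"roll":0,"claw":0.9},
  {"tx":-135,"ty":-275,"tz":100,"roll":0,"claw":0.9},
])

```text
clock: 19.48
eef_pos: [0.4663, -0.1295, 0.2674]
orientation: [0.019, 0.758, 0.652, 0.012]
force: [0.5, -0.1, -0.1]
finger_gap: 0.9
gripper_force: 0.0
```

```bash
cat >> h.py <<'E'
def tilt():
    s=r.state(); w,x,y,z=s["orientation"]; t=np.array([2*(x*z+w*y),2*(y*z-w*x)]); p=s["eef_pos"][:2]; a=p/np.linalg.norm(p)
    print("tilt world",t.round(4),"radial %.4f tang %.4f"%(t@a,t@[-a[1],a[0]]),"joints",s["joint_pos"].round(3))
E
python3 -c "from h import *; st(); tilt()"
```

```text
19.48 [ 466.3 -129.5  267.4] yaw 1.421 tilt 0.019 0.012 j7 -0.00 j3 0.80 F [ 0.5 -0.1 -0.1] gap 0.900 gf 0.0
tilt world [ 0.0432 -0.0129] radial 0.0451 tang -0.0008 joints [-6.460e-01 -1.000e-03  7.960e-01  2.020e+00  8.000e-03  1.077e+00
 -3.000e-03]
```

>>> arm_command([
  {"tx":-38,"ty":11,"tz":0,"roll":0,"claw":0.9},
  {"tx":-67,"ty":19,"tz":0,"roll":0,"claw":0.9},
  {"tx":-67,"ty":19,"tz":0,"roll":0,"claw":0.9},
  {"tx":-67,"ty":19,"tz":0,"roll":0,"claw":0.9},
])

```text
clock: 19.82
eef_pos: [0.3984, -0.1098, 0.2669]
orientation: [0.018, 0.757, 0.653, 0.012]
force: [1.0, 0.2, -0.1]
finger_gap: 0.896
gripper_force: 0.0
```

```bash
python3 -c "from h import *; st(); tilt()"
```

```text
19.82 [ 398.4 -109.8  266.9] yaw 1.423 tilt 0.018 0.012 j7 -0.20 j3 0.70 F [ 1.   0.2 -0.1] gap 0.896 gf 0.0
tilt world [ 0.043  -0.0117] radial 0.0446 tang 0.0001 joints [-0.679 -0.199  0.699  2.143  0.155  1.113 -0.201]
```

>>> arm_command([
  {"tx":-19,"ty":5,"tz":0,"roll":0,"claw":0.9},
  {"tx":-29,"ty":8,"tz":0,"roll":0,"claw":0.9},
  {"tx":-38,"ty":10,"tz":0,"roll":0,"claw":0.9},
  {"tx":-48,"ty":13,"tz":0,"roll":0,"claw":0.9},
  {"tx":-48,"ty":13,"tz":0,"roll":0,"claw":0.9},
])

```text
clock: 20.23
eef_pos: [0.3496, -0.0976, 0.2663]
orientation: [0.018, 0.758, 0.652, 0.011]
force: [0.1, 0.1, -0.7]
finger_gap: 0.902
gripper_force: 0.0
```

```bash
python3 -c "from h import *; st(); tilt()"
```

```text
20.23 [349.6 -97.6 266.3] yaw 1.420 tilt 0.018 0.011 j7 -0.31 j3 0.59 F [ 0.1  0.1 -0.7] gap 0.902 gf 0.0
tilt world [ 0.0406 -0.013 ] radial 0.0426 tang -0.0016 joints [-0.654 -0.321  0.593  2.22   0.211  1.158 -0.314]
```

>>> arm_command([
  {"tx":-19,"ty":5,"tz":0,"roll":0,"claw":0.9},
  {"tx":-29,"ty":8,"tz":0,"roll":0,"claw":0.9},
  {"tx":-38,"ty":10,"tz":0,"roll":0,"claw":0.9},
  {"tx":-48,"ty":13,"tz":0,"roll":0,"claw":0.9},
  {"tx":-58,"ty":15,"tz":0,"roll":0,"claw":0.9},
  {"tx":-58,"ty":15,"tz":0,"roll":0,"claw":0.9},
])

```text
clock: 20.73
eef_pos: [0.2914, -0.0829, 0.2662]
orientation: [0.018, 0.758, 0.652, 0.011]
force: [0.8, 0.3, -0.5]
finger_gap: 0.901
gripper_force: 0.0
```

```bash
python3 -c "from h import *; st(); tilt()"
```

```text
20.73 [291.4 -82.9 266.2] yaw 1.420 tilt 0.018 0.011 j7 -0.40 j3 0.45 F [ 0.8  0.3 -0.5] gap 0.901 gf 0.0
tilt world [ 0.0409 -0.0126] radial 0.0428 tang -0.0010 joints [-0.591 -0.45   0.447  2.303  0.223  1.218 -0.405]
```

>>> arm_command([
  {"tx":-15,"ty":4,"tz":0,"roll":0,"claw":0.9},
  {"tx":-25,"ty":7,"tz":0,"roll":0,"claw":0.9},
  {"tx":-35,"ty":10,"tz":0,"roll":0,"claw":0.9},
  {"tx":-35,"ty":10,"tz":0,"roll":0,"claw":0.9},
])

```text
clock: 21.07
eef_pos: [0.2568, -0.0731, 0.2661]
orientation: [0.018, 0.759, 0.651, 0.011]
force: [0.6, -0.9, -0.2]
finger_gap: 0.902
gripper_force: 0.0
```

```bash
python3 -c "from h import *; st(); tilt()"
```

```text
21.07 [256.8 -73.1 266.1] yaw 1.419 tilt 0.018 0.011 j7 -0.37 j3 0.28 F [ 0.6 -0.9 -0.2] gap 0.902 gf 0.0
tilt world [ 0.0407 -0.0131] radial 0.0428 tang -0.0015 joints [-0.419 -0.485  0.282  2.344  0.159  1.232 -0.368]
```

>>> arm_command([
  {"tx":-10,"ty":3,"tz":0,"roll":0,"claw":0.9},
  {"tx":-20,"ty":6,"tz":0,"roll":0,"claw":0.9},
  {"tx":-20,"ty":6,"tz":0,"roll":0,"claw":0.9},
])

```text
clock: 21.32
eef_pos: [0.2369, -0.0679, 0.2662]
orientation: [0.018, 0.76, 0.65, 0.011]
force: [-0.0, -1.3, -0.5]
finger_gap: 0.901
gripper_force: 0.0
```

```bash
python3 -c "from h import *; st(); tilt()"
```

```text
21.32 [236.9 -67.9 266.2] yaw 1.416 tilt 0.018 0.011 j7 -0.28 j3 0.13 F [-0.  -1.3 -0.5] gap 0.901 gf 0.0
tilt world [ 0.0407 -0.0135] radial 0.0428 tang -0.0017 joints [-0.22  -0.49   0.133  2.362  0.085  1.228 -0.282]
```

>>> arm_command([
  {"tx":-8,"ty":2,"tz":0,"roll":0,"claw":0.9},
  {"tx":-15,"ty":4,"tz":0,"roll":0,"claw":0.9},
  {"tx":-15,"ty":4,"tz":0,"roll":0,"claw":0.9},
])

```text
clock: 21.57
eef_pos: [0.2226, -0.0637, 0.2664]
orientation: [0.018, 0.759, 0.651, 0.011]
force: [0.6, -1.0, -0.3]
finger_gap: 0.902
gripper_force: 0.0
```

```bash
python3 -c "from h import *; st(); tilt()"
```

```text
21.57 [222.6 -63.7 266.4] yaw 1.418 tilt 0.018 0.011 j7 -0.16 j3 -0.03 F [ 0.6 -1.  -0.3] gap 0.902 gf 0.0
tilt world [ 0.0411 -0.0134] radial 0.0432 tang -0.0016 joints [ 1.600e-02 -4.920e-01 -2.500e-02  2.371e+00  2.000e-03  1.222e+00
 -1.600e-01]
```

>>> arm_command([
  {"tx":-8,"ty":2,"tz":0,"roll":0,"claw":0.9},
  {"tx":-15,"ty":4,"tz":0,"roll":0,"claw":0.9},
  {"tx":-15,"ty":4,"tz":0,"roll":0,"claw":0.9},
])

```text
clock: 21.82
eef_pos: [0.2133, -0.0609, 0.2657]
orientation: [0.017, 0.758, 0.652, 0.011]
force: [-0.1, -0.2, 0.2]
finger_gap: 0.903
gripper_force: 0.0
```

```bash
python3 -c "from h import *; st(); tilt()"
```

```text
21.82 [213.3 -60.9 265.7] yaw 1.421 tilt 0.017 0.011 j7 0.02 j3 -0.23 F [-0.1 -0.2  0.2] gap 0.903 gf 0.0
tilt world [ 0.0387 -0.0123] radial 0.0405 tang -0.0012 joints [ 0.341 -0.494 -0.225  2.372 -0.106  1.215  0.024]
```

>>> arm_command([
  {"tx":-20,"ty":6,"tz":0,"roll":0,"claw":0.9},
  {"tx":-38,"ty":11,"tz":0,"roll":0,"claw":0.9},
  {"tx":-38,"ty":11,"tz":0,"roll":0,"claw":0.9},
  {"tx":-38,"ty":11,"tz":0,"roll":0,"claw":0.9},
])

```text
clock: 22.15
eef_pos: [0.1983, -0.0589, 0.2537]
orientation: [0.004, 0.765, 0.644, 0.003]
force: [-0.8, -0.9, 0.1]
finger_gap: 0.9
gripper_force: 0.0
```

```bash
python3 -c "from h import *; st(); tilt()"
```

```text
22.15 [198.3 -58.9 253.7] yaw 1.401 tilt 0.004 0.003 j7 0.03 j3 -0.24 F [-0.8 -0.9  0.1] gap 0.900 gf 0.0
tilt world [ 0.0096 -0.0035] radial 0.0102 tang -0.0006 joints [ 0.37  -0.495 -0.241  2.396 -0.119  1.22   0.026]
```

Working: tilt is down to 0.010. A little more.

>>> arm_command([
  {"tx":-14,"ty":4,"tz":0,"roll":0,"claw":0.9},
])

```text
clock: 22.23
eef_pos: [0.1951, -0.0542, 0.2504]
orientation: [-0.0, 0.759, 0.651, 0.001]
force: [0.1, 0.7, 0.3]
finger_gap: 0.899
gripper_force: 0.0
```

```bash
python3 -c "from h import *; st(); tilt()"
```

```text
22.23 [195.1 -54.2 250.4] yaw 1.418 tilt -0.000 0.001 j7 0.04 j3 -0.25 F [0.1 0.7 0.3] gap 0.899 gf 0.0
tilt world [0.0013 0.0019] radial 0.0008 tang 0.0022 joints [ 0.37  -0.494 -0.251  2.403 -0.128  1.221  0.04 ]
```

>>> arm_command([
  {"tx":40,"ty":-11,"tz":0,"roll":0.0,"claw":0.9},
  {"tx":80,"ty":-20,"tz":0,"roll":0.0,"claw":0.9},
  {"tx":120,"ty":-20,"tz":0,"roll":0.0,"claw":0.9},
  {"tx":160,"ty":-20,"tz":0,"roll":0.0,"claw":0.9},
  {"tx":405,"ty":200,"tz":0,"roll":0.057,"claw":0.9},
  {"tx":405,"ty":200,"tz":0,"roll":0.057,"claw":0.9},
  {"tx":405,"ty":200,"tz":0,"roll":0.057,"claw":0.9},
  {"tx":405,"ty":200,"tz":0,"roll":0.057,"claw":0.9},
  {"tx":405,"ty":200,"tz":0,"roll":0.057,"claw":0.9},
  {"tx":405,"ty":200,"tz":0,"roll":0.057,"claw":0.9},
  {"tx":405,"ty":200,"tz":0,"roll":0.057,"claw":0.9},
  {"tx":405,"ty":200,"tz":0,"roll":0.057,"claw":0.9},
  {"tx":405,"ty":200,"tz":0,"roll":0.057,"claw":0.9},
  {"tx":405,"ty":200,"tz":0,"roll":0.057,"claw":0.9},
  {"tx":405,"ty":200,"tz":0,"roll":0.057,"claw":0.9},
  {"tx":405,"ty":200,"tz":-40,"roll":0.057,"claw":0.9},
  {"tx":405,"ty":200,"tz":-80,"roll":0.057,"claw":0.9},
  {"tx":405,"ty":200,"tz":-100,"roll":0.057,"claw":0.9},
  {"tx":405,"ty":200,"tz":-100,"roll":0.057,"claw":0.9},
  {"tx":405,"ty":200,"tz":-100,"roll":0.057,"claw":0.9},
])

```text
clock: 23.9
eef_pos: [0.5991, 0.1458, 0.1501]
orientation: [-0.0, 0.74, 0.673, 0.0]
force: [0.7, 0.7, 0.5]
finger_gap: 0.902
gripper_force: 0.0
```

```bash
python3 -c "from h import *; st(); tilt()"
```

```text
23.9 [599.1 145.8 150.1] yaw 1.476 tilt -0.000 0.000 j7 -0.64 j3 -0.48 F [0.7 0.7 0.5] gap 0.902 gf 0.0
tilt world [-0.0002  0.0011] radial 0.0001 tang 0.0012 joints [ 0.031  0.435 -0.482  1.778  0.235  0.986 -0.639]
```

>>> arm_command([
  {"tx":1,"ty":0,"tz":-40,"roll":0,"claw":0.9},
  {"tx":1,"ty":0,"tz":-80,"roll":0,"claw":0.9},
  {"tx":1,"ty":0,"tz":-101,"roll":0,"claw":0.7},
  {"tx":1,"ty":0,"tz":-101,"roll":0,"claw":0.5},
  {"tx":1,"ty":0,"tz":-101,"roll":0,"claw":0.4},
  {"tx":1,"ty":0,"tz":-101,"roll":0,"claw":0.2},
  {"tx":1,"ty":0,"tz":-101,"roll":0,"claw":0.2},
  {"tx":1,"ty":0,"tz":-101,"roll":0,"claw":0.2},
  {"tx":1,"ty":0,"tz":-101,"roll":0,"claw":0.2},
], squeeze=30)

```text
clock: 24.65
eef_pos: [0.6012, 0.1467, 0.0504]
orientation: [-0.0, 0.74, 0.673, 0.002]
force: [0.2, 0.7, -0.4]
finger_gap: 0.444
gripper_force: 0.0
```

```bash
python3 -c "from h import *; st(); tilt()"
```

```text
24.65 [601.2 146.7  50.4] yaw 1.476 tilt -0.000 0.002 j7 -0.70 j3 -0.44 F [ 0.2  0.7 -0.4] gap 0.444 gf 0.0
tilt world [0.0025 0.0029] radial 0.0031 tang 0.0022 joints [-0.005  0.556 -0.442  1.842  0.315  0.81  -0.702]
```

>>> arm_command([
  {"tx":0,"ty":0,"tz":0,"roll":0,"claw":0.2},
  {"tx":0,"ty":0,"tz":0,"roll":0,"claw":0.2},
  {"tx":0,"ty":0,"tz":0,"roll":0,"claw":0.2},
  {"tx":0,"ty":0,"tz":0,"roll":0,"claw":0.2},
  {"tx":0,"ty":0,"tz":0,"roll":0,"claw":0.2},
])

```text
clock: 25.07
eef_pos: [0.6006, 0.1466, 0.0493]
orientation: [-0.001, 0.74, 0.673, 0.001]
force: [-0.8, -0.3, 6.0]
finger_gap: 0.276
gripper_force: 30.0
```

>>> arm_command([
  {"tx":0,"ty":-4,"tz":0,"roll":0.01,"claw":0.2},
  {"tx":0,"ty":-12,"tz":0,"roll":0.02,"claw":0.2},
  {"tx":0,"ty":-20,"tz":0,"roll":0.03,"claw":0.2},
  {"tx":0,"ty":-28,"tz":0,"roll":0.04,"claw":0.2},
  {"tx":0,"ty":-36,"tz":0,"roll":0.05,"claw":0.2},
  {"tx":0,"ty":-44,"tz":0,"roll":0.06,"claw":0.2},
  {"tx":0,"ty":-52,"tz":0,"roll":0.07,"claw":0.2},
  {"tx":0,"ty":-60,"tz":0,"roll":0.08,"claw":0.2},
  {"tx":0,"ty":-68,"tz":0,"roll":0.09,"claw":0.2},
  {"tx":0,"ty":-76,"tz":0,"roll":0.1,"claw":0.2},
  {"tx":0,"ty":-84,"tz":0,"roll":0.11,"claw":0.2},
  {"tx":0,"ty":-92,"tz":0,"roll":0.12,"claw":0.2},
  {"tx":0,"ty":-100,"tz":0,"roll":0.13,"claw":0.2},
  {"tx":0,"ty":-105,"tz":0,"roll":0.13,"claw":0.2},
  {"tx":0,"ty":-105,"tz":0,"roll":0.13,"claw":0.2},
])

```text
clock: 26.32
eef_pos: [0.6, 0.0395, 0.0484]
orientation: [-0.001, 0.695, 0.719, 0.0]
force: [0.3, -0.1, -3.8]
finger_gap: 0.273
gripper_force: 30.0
```

>>> arm_command([
  {"tx":0,"ty":0,"tz":-1,"roll":0,"claw":0.2},
  {"tx":0,"ty":0,"tz":-2,"roll":0,"claw":0.2},
  {"tx":0,"ty":0,"tz":-3,"roll":0,"claw":0.2},
  {"tx":0,"ty":0,"tz":-3.5,"roll":0,"claw":0.2},
  {"tx":0,"ty":0,"tz":-3.5,"roll":0,"claw":0.2},
])

```text
clock: 26.73
eef_pos: [0.6003, 0.0421, 0.0453]
orientation: [-0.001, 0.694, 0.72, 0.001]
force: [-0.3, -0.7, -4.0]
finger_gap: 0.273
gripper_force: 30.0
```

```bash
python3 -c "from h import *; st(); tilt()"
```

```text
26.73 [600.3  42.1  45.3] yaw 1.607 tilt -0.001 0.001 j7 -0.42 j3 -0.46 F [-0.3 -0.7 -4. ] gap 0.273 gf 30.0
tilt world [-0.0001  0.0027] radial 0.0001 tang 0.0027 joints [ 0.184  0.546 -0.464  1.881  0.33   0.79  -0.42 ]
```

>>> arm_command([
  {"tx":0,"ty":0,"tz":-0.5,"roll":0,"claw":0.2},
  {"tx":0,"ty":0,"tz":-0.8,"roll":0,"claw":0.2},
  {"tx":0,"ty":0,"tz":-0.8,"roll":0,"claw":0.2},
])

```text
clock: 26.98
eef_pos: [0.6004, 0.042, 0.0452]
orientation: [-0.001, 0.694, 0.72, 0.001]
force: [-5.0, 0.3, 8.4]
finger_gap: 0.275
gripper_force: 30.0
```

>>> arm_command([
  {"tx":0,"ty":-6,"tz":0.3,"roll":0,"claw":0.2},
  {"tx":0,"ty":-16,"tz":0.3,"roll":0,"claw":0.2},
  {"tx":1,"ty":-26,"tz":0.3,"roll":0,"claw":0.2},
  {"tx":1,"ty":-36,"tz":0.3,"roll":0,"claw":0.2},
  {"tx":1,"ty":-46,"tz":0.3,"roll":0,"claw":0.2},
  {"tx":2,"ty":-56,"tz":0.3,"roll":0,"claw":0.2},
  {"tx":2,"ty":-66,"tz":0.3,"roll":0,"claw":0.2},
  {"tx":2,"ty":-76,"tz":0.3,"roll":0,"claw":0.2},
  {"tx":3,"ty":-86,"tz":0.3,"roll":0,"claw":0.2},
  {"tx":3,"ty":-96,"tz":0.3,"roll":0,"claw":0.2},
  {"tx":3,"ty":-106,"tz":0.3,"roll":0,"claw":0.2},
  {"tx":4,"ty":-116,"tz":0.3,"roll":0,"claw":0.2},
  {"tx":4,"ty":-126,"tz":0.3,"roll":0,"claw":0.2},
  {"tx":4,"ty":-136,"tz":0.3,"roll":0,"claw":0.2},
  {"tx":5,"ty":-146,"tz":0.3,"roll":0,"claw":0.2},
  {"tx":5,"ty":-156,"tz":0.3,"roll":0,"claw":0.2},
  {"tx":6,"ty":-166,"tz":0.3,"roll":0,"claw":0.2},
  {"tx":6,"ty":-166,"tz":0.3,"roll":0,"claw":0.2},
  {"tx":6,"ty":-166,"tz":0.3,"roll":0,"claw":0.2},
])

```text
clock: 28.57
eef_pos: [0.6066, -0.1274, 0.0453]
orientation: [-0.0, 0.695, 0.719, 0.001]
force: [1.1, -3.4, 5.9]
finger_gap: 0.272
gripper_force: 30.0
```

>>> arm_command([
  {"tx":2,"ty":0,"tz":0,"roll":0,"claw":0.2},
  {"tx":3,"ty":0,"tz":0,"roll":0,"claw":0.2},
  {"tx":4,"ty":0,"tz":0,"roll":0,"claw":0.2},
  {"tx":4,"ty":0,"tz":0,"roll":0,"claw":0.2},
])

```text
clock: 28.9
eef_pos: [0.6096, -0.1267, 0.0453]
orientation: [-0.001, 0.695, 0.719, -0.0]
force: [-5.7, -2.1, 12.9]
finger_gap: 0.275
gripper_force: 30.0
```

>>> arm_command([
  {"tx":1,"ty":0,"tz":0.3,"roll":0,"claw":0.2},
  {"tx":2,"ty":0,"tz":0.3,"roll":0,"claw":0.2},
  {"tx":2,"ty":0,"tz":0.3,"roll":0,"claw":0.2},
])

```text
clock: 29.15
eef_pos: [0.6117, -0.1263, 0.0453]
orientation: [-0.001, 0.695, 0.719, 0.0]
force: [-4.6, -1.6, 8.5]
finger_gap: 0.274
gripper_force: 30.0
```

>>> arm_command([
  {"tx":1,"ty":0,"tz":0,"roll":0,"claw":0.2},
  {"tx":1.5,"ty":0,"tz":0,"roll":0,"claw":0.2},
  {"tx":1.5,"ty":0,"tz":0,"roll":0,"claw":0.2},
])

```text
clock: 29.4
eef_pos: [0.6125, -0.1263, 0.0453]
orientation: [-0.001, 0.695, 0.719, -0.0]
force: [-9.6, -0.5, 12.4]
finger_gap: 0.272
gripper_force: 30.0
```

>>> arm_command([
  {"tx":1,"ty":0,"tz":0,"roll":0,"claw":0.2},
  {"tx":1,"ty":0,"tz":0,"roll":0,"claw":0.2},
  {"tx":1,"ty":0,"tz":0,"roll":0,"claw":0.2},
])

```text
clock: 29.65
eef_pos: [0.6125, -0.1263, 0.0453]
orientation: [-0.002, 0.695, 0.719, -0.001]
force: [-17.0, -0.1, 19.4]
finger_gap: 0.272
gripper_force: 30.0
```

```bash
python3 -c "from h import *; st(); tilt()"
```

```text
29.65 [ 612.5 -126.3   45.3] yaw 1.605 tilt -0.002 -0.001 j7 -0.13 j3 -0.44 F [-17.   -0.1  19.4] gap 0.272 gf 30.0
tilt world [-0.0042  0.0012] radial -0.0043 tang 0.0003 joints [ 0.434  0.575 -0.441  1.823  0.322  0.819 -0.134]
```

>>> arm_command([
  {"tx":-1,"ty":0,"tz":0.8,"roll":0,"claw":0.2},
  {"tx":-1,"ty":0,"tz":0.8,"roll":0,"claw":0.3},
  {"tx":-1,"ty":0,"tz":0.8,"roll":0,"claw":0.5},
  {"tx":-1,"ty":0,"tz":0.8,"roll":0,"claw":0.55},
  {"tx":-1,"ty":0,"tz":0.8,"roll":0,"claw":0.55},
  {"tx":-1,"ty":0,"tz":30,"roll":0,"claw":0.55},
  {"tx":-1,"ty":0,"tz":70,"roll":0,"claw":0.55},
  {"tx":-1,"ty":0,"tz":110,"roll":0,"claw":0.8},
  {"tx":-1,"ty":0,"tz":150,"roll":0,"claw":0.9},
])

```text
clock: 30.4
eef_pos: [0.6136, -0.1241, 0.1968]
orientation: [-0.001, 0.694, 0.72, 0.001]
force: [1.0, 0.2, 0.7]
finger_gap: 0.656
gripper_force: 0.0
```

>>> arm_command([
  {"tx":-107,"ty":374,"tz":0,"roll":0.296,"claw":0.9},
  {"tx":-107,"ty":374,"tz":0,"roll":0.296,"claw":0.9},
  {"tx":-107,"ty":374,"tz":0,"roll":0.296,"claw":0.9},
  {"tx":-107,"ty":374,"tz":0,"roll":0.296,"claw":0.9},
  {"tx":-107,"ty":374,"tz":0,"roll":0.296,"claw":0.9},
  {"tx":-107,"ty":374,"tz":0,"roll":0.296,"claw":0.9},
  {"tx":-107,"ty":374,"tz":0,"roll":0.296,"claw":0.9},
  {"tx":-107,"ty":374,"tz":0,"roll":0.296,"claw":0.9},
  {"tx":-107,"ty":374,"tz":0,"roll":0.296,"claw":0.9},
  {"tx":-107,"ty":374,"tz":0,"roll":0.296,"claw":0.9},
  {"tx":-107,"ty":374,"tz":0,"roll":0.296,"claw":0.9},
  {"tx":-107,"ty":374,"tz":0,"roll":0.296,"claw":0.9},
  {"tx":-107,"ty":374,"tz":0,"roll":0.296,"claw":0.9},
])

```text
clock: 31.48
eef_pos: [0.5074, 0.2486, 0.1951]
orientation: [-0.001, 0.581, 0.814, 0.001]
force: [1.4, -0.6, -0.2]
finger_gap: 0.9
gripper_force: 0.0
```

```bash
python3 -c "
from h import *
st(); tilt()
c=cam('scene','s6'); P=cv2.resize(c['img'][170:330,140:440],None,fx=2.6,fy=2.6,interpolation=2); cv2.imwrite('pics/c6.png',P[:,:,::-1])"
```

```text
31.48 [507.4 248.6 195.1] yaw 1.902 tilt -0.001 0.001 j7 -0.47 j3 -0.71 F [ 1.4 -0.6 -0.2] gap 0.900 gf 0.0
tilt world [-0.0007  0.002 ] radial 0.0003 tang 0.0021 joints [ 0.014  0.344 -0.712  1.841  0.255  1.049 -0.466]
```

View pics/c6.png

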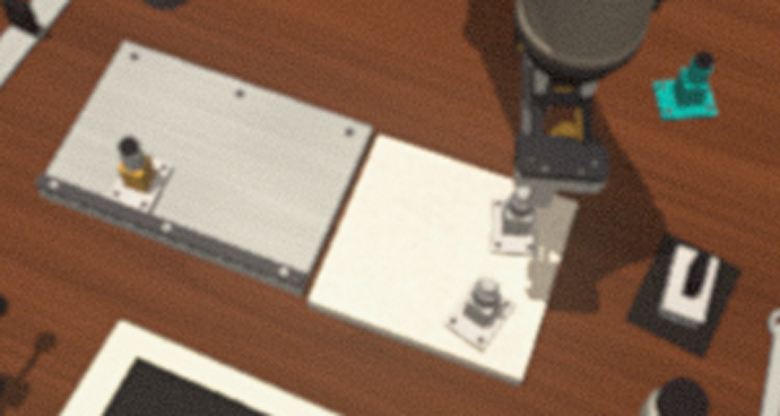

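The view shows carrier B upright at the fence at (135,182), A and C still on the board, and the lap home on its mat at (690,285).

>>> arm_command([
  {"tx":-2.7,"ty":-1.3,"tz":-40,"roll":0,"claw":0.7},
  {"tx":-2.7,"ty":-1.3,"tz":-80,"roll":0,"claw":0.7},
  {"tx":-2.7,"ty":-1.3,"tz":-120,"roll":0,"claw":0.7},
  {"tx":-2.7,"ty":-1.3,"tz":-144.5,"roll":0,"claw":0.7},
  {"tx":-2.7,"ty":-1.3,"tz":-144.5,"roll":0,"claw":0.5},
  {"tx":-2.7,"ty":-1.3,"tz":-144.5,"roll":0,"claw":0.4},
  {"tx":-2.7,"ty":-1.3,"tz":-144.5,"roll":0,"claw":0.2},
  {"tx":-2.7,"ty":-1.3,"tz":-144.5,"roll":0,"claw":0.2},
  {"tx":-2.7,"ty":-1.3,"tz":-144.5,"roll":0,"claw":0.2},
  {"tx":-2.7,"ty":-1.3,"tz":-144.5,"roll":0,"claw":0.2},
  {"tx":-2.7,"ty":-1.3,"tz":-144.5,"roll":0,"claw":0.2},
  {"tx":-2.7,"ty":-1.3,"tz":-144.5,"roll":0,"claw":0.2},
  {"tx":-2.7,"ty":-1.3,"tz":-144.5,"roll":0,"claw":0.2},
])

```text
clock: 32.62
eef_pos: [0.5049, 0.2484, 0.0518]
orientation: [-0.0, 0.581, 0.814, 0.001]
force: [-0.2, -0.6, 9.9]
finger_gap: 0.274
gripper_force: 30.0
```

```bash
python3 -c "from h import *; st(); tilt()"
```

```text
32.62 [504.9 248.4  51.8] yaw 1.902 tilt -0.000 0.001 j7 -0.61 j3 -0.63 F [-0.2 -0.6  9.9] gap 0.274 gf 30.0
tilt world [0.0009 0.0027] radial 0.0020 tang 0.0020 joints [-0.071  0.518 -0.629  1.961  0.42   0.791 -0.606]
```

>>> arm_command([
  {"tx":0,"ty":-5,"tz":0.3,"roll":0,"claw":0.2},
  {"tx":0,"ty":-15,"tz":0.3,"roll":-0.02,"claw":0.2},
  {"tx":0,"ty":-25,"tz":0.3,"roll":-0.04,"claw":0.2},
  {"tx":0,"ty":-35,"tz":0.3,"roll":-0.06,"claw":0.2},
  {"tx":4,"ty":-45,"tz":0.3,"roll":-0.08,"claw":0.2},
  {"tx":10,"ty":-55,"tz":0.3,"roll":-0.1,"claw":0.2},
  {"tx":16,"ty":-65,"tz":0.3,"roll":-0.12,"claw":0.2},
  {"tx":23,"ty":-75,"tz":0.3,"roll":-0.14,"claw":0.2},
  {"tx":30,"ty":-85,"tz":0.3,"roll":-0.16,"claw":0.2},
  {"tx":37,"ty":-95,"tz":0.3,"roll":-0.18,"claw":0.2},
  {"tx":44,"ty":-105,"tz":0.3,"roll":-0.2,"claw":0.2},
  {"tx":51,"ty":-115,"tz":0.3,"roll":-0.22,"claw":0.2},
  {"tx":58,"ty":-125,"tz":0.3,"roll":-0.24,"claw":0.2},
  {"tx":65,"ty":-135,"tz":0.3,"roll":-0.26,"claw":0.2},
  {"tx":72,"ty":-145,"tz":0.3,"roll":-0.28,"claw":0.2},
  {"tx":79,"ty":-155,"tz":0.3,"roll":-0.297,"claw":0.2},
  {"tx":85,"ty":-165,"tz":0.3,"roll":-0.297,"claw":0.2},
  {"tx":90,"ty":-178,"tz":0.3,"roll":-0.297,"claw":0.2},
  {"tx":92,"ty":-190,"tz":0.3,"roll":-0.297,"claw":0.2},
  {"tx":92,"ty":-200,"tz":0.3,"roll":-0.297,"claw":0.2},
])

```text
clock: 34.28
eef_pos: [0.5962, 0.0468, 0.0508]
orientation: [-0.001, 0.695, 0.719, 0.001]
force: [-0.8, -0.6, -5.3]
finger_gap: 0.277
gripper_force: 30.0
```

>>> arm_command([
  {"tx":0,"ty":-10,"tz":0,"roll":0,"claw":0.2},
  {"tx":0,"ty":-12,"tz":0,"roll":0,"claw":0.2},
  {"tx":0,"ty":-12,"tz":-1,"roll":0,"claw":0.2},
  {"tx":0,"ty":-12,"tz":-2,"roll":0,"claw":0.2},
  {"tx":0,"ty":-12,"tz":-3,"roll":0,"claw":0.2},
  {"tx":0,"ty":-12,"tz":-3,"roll":0,"claw":0.2},
  {"tx":0,"ty":-12,"tz":-3,"roll":0,"claw":0.2},
])

```text
clock: 34.87
eef_pos: [0.5962, 0.0369, 0.048]
orientation: [-0.001, 0.694, 0.72, 0.001]
force: [0.1, 0.6, -4.6]
finger_gap: 0.276
gripper_force: 30.0
```

```bash
python3 -c "from h import *; st(); tilt()"
```

```text
34.87 [596.2  36.9  48. ] yaw 1.606 tilt -0.001 0.001 j7 -0.44 j3 -0.52 F [ 0.1  0.6 -4.6] gap 0.276 gf 30.0
tilt world [0.     0.0028] radial 0.0002 tang 0.0028 joints [ 0.234  0.547 -0.52   1.888  0.364  0.801 -0.443]
```

Lower to contact.

>>> arm_command([
  {"tx":0,"ty":0,"tz":-0.4,"roll":0,"claw":0.2},
  {"tx":0,"ty":0,"tz":-0.7,"roll":0,"claw":0.2},
  {"tx":0,"ty":0,"tz":-0.7,"roll":0,"claw":0.2},
])

```text
clock: 35.12
eef_pos: [0.5962, 0.0369, 0.0478]
orientation: [-0.001, 0.695, 0.719, 0.001]
force: [-5.3, 0.7, 6.3]
finger_gap: 0.276
gripper_force: 30.0
```

>>> arm_command([
  {"tx":0,"ty":-5,"tz":0.3,"roll":0,"claw":0.2},
  {"tx":0,"ty":-14,"tz":0.3,"roll":0,"claw":0.2},
  {"tx":1,"ty":-23,"tz":0.3,"roll":0,"claw":0.2},
  {"tx":2,"ty":-32,"tz":0.3,"roll":0,"claw":0.2},
  {"tx":3,"ty":-41,"tz":0.3,"roll":0,"claw":0.2},
  {"tx":4,"ty":-50,"tz":0.3,"roll":0,"claw":0.2},
  {"tx":5,"ty":-59,"tz":0.3,"roll":0,"claw":0.2},
  {"tx":6,"ty":-68,"tz":0.3,"roll":0,"claw":0.2},
  {"tx":7,"ty":-77,"tz":0.3,"roll":0,"claw":0.2},
  {"tx":8,"ty":-86,"tz":0.3,"roll":0,"claw":0.2},
  {"tx":8,"ty":-95,"tz":0.3,"roll":0,"claw":0.2},
  {"tx":8,"ty":-104,"tz":0.3,"roll":0,"claw":0.2},
  {"tx":8,"ty":-111,"tz":0.3,"roll":0,"claw":0.2},
  {"tx":8,"ty":-111,"tz":0.3,"roll":0,"claw":0.2},
  {"tx":8,"ty":-111,"tz":0.3,"roll":0,"claw":0.2},
])

```text
clock: 36.37
eef_pos: [0.6045, -0.0771, 0.0479]
orientation: [-0.0, 0.695, 0.719, 0.001]
force: [0.8, -4.4, 6.5]
finger_gap: 0.275
gripper_force: 30.0
```

>>> arm_command([
  {"tx":1,"ty":0,"tz":0,"roll":0,"claw":0.2},
  {"tx":2,"ty":0,"tz":0,"roll":0,"claw":0.2},
  {"tx":3,"ty":0,"tz":0,"roll":0,"claw":0.2},
  {"tx":4,"ty":0,"tz":0,"roll":0,"claw":0.2},
  {"tx":5,"ty":0,"tz":0,"roll":0,"claw":0.2},
  {"tx":5,"ty":0,"tz":0,"roll":0,"claw":0.2},
])

```text
clock: 36.87
eef_pos: [0.6084, -0.0765, 0.0478]
orientation: [-0.001, 0.695, 0.719, -0.0]
force: [-7.4, -1.6, 14.7]
finger_gap: 0.272
gripper_force: 30.0
```

>>> arm_command([
  {"tx":1,"ty":0,"tz":0,"roll":0,"claw":0.2},
  {"tx":2,"ty":0,"tz":0,"roll":0,"claw":0.2},
  {"tx":2,"ty":0,"tz":0,"roll":0,"claw":0.2},
])

```text
clock: 37.12
eef_pos: [0.6104, -0.0764, 0.0478]
orientation: [-0.001, 0.695, 0.719, -0.0]
force: [-7.7, -0.7, 13.8]
finger_gap: 0.272
gripper_force: 30.0
```

>>> arm_command([
  {"tx":1,"ty":0,"tz":0.3,"roll":0,"claw":0.2},
  {"tx":1.5,"ty":0,"tz":0.3,"roll":0,"claw":0.2},
  {"tx":1.5,"ty":0,"tz":0.3,"roll":0,"claw":0.2},
])

```text
clock: 37.37
eef_pos: [0.6109, -0.0764, 0.0479]
orientation: [-0.002, 0.695, 0.719, -0.001]
force: [-11.6, -0.5, 15.9]
finger_gap: 0.274
gripper_force: 30.0
```

```bash
python3 -c "from h import *; st(); tilt()"
```

```text
37.37 [610.9 -76.4  47.9] yaw 1.605 tilt -0.002 -0.001 j7 -0.25 j3 -0.50 F [-11.6  -0.5  15.9] gap 0.274 gf 30.0
tilt world [-0.0034  0.001 ] radial -0.0035 tang 0.0006 joints [ 0.402  0.57  -0.502  1.842  0.36   0.824 -0.248]
```

>>> arm_command([
  {"tx":-1,"ty":0,"tz":0.8,"roll":0,"claw":0.2},
  {"tx":-1,"ty":0,"tz":0.8,"roll":0,"claw":0.3},
  {"tx":-1,"ty":0,"tz":0.8,"roll":0,"claw":0.5},
  {"tx":-1,"ty":0,"tz":0.8,"roll":0,"claw":0.55},
  {"tx":-1,"ty":0,"tz":0.8,"roll":0,"claw":0.55},
  {"tx":-1,"ty":0,"tz":30,"roll":0,"claw":0.55},
  {"tx":-1,"ty":0,"tz":70,"roll":0,"claw":0.55},
  {"tx":-1,"ty":0,"tz":110,"roll":0,"claw":0.8},
  {"tx":-1,"ty":0,"tz":150,"roll":0,"claw":0.9},
])

```text
clock: 38.12
eef_pos: [0.6114, -0.0745, 0.1995]
orientation: [-0.001, 0.695, 0.719, 0.001]
force: [1.3, -0.6, -0.2]
finger_gap: 0.658
gripper_force: 0.0
```

>>> arm_command([
  {"tx":-5,"ty":324,"tz":0,"roll":-0.269,"claw":0.9},
  {"tx":-5,"ty":324,"tz":0,"roll":-0.269,"claw":0.9},
  {"tx":-5,"ty":324,"tz":0,"roll":-0.269,"claw":0.9},
  {"tx":-5,"ty":324,"tz":0,"roll":-0.269,"claw":0.9},
  {"tx":-5,"ty":324,"tz":0,"roll":-0.269,"claw":0.9},
  {"tx":-5,"ty":324,"tz":0,"roll":-0.269,"claw":0.9},
  {"tx":-5,"ty":324,"tz":0,"roll":-0.269,"claw":0.9},
  {"tx":-5,"ty":324,"tz":0,"roll":-0.269,"claw":0.9},
  {"tx":-5,"ty":324,"tz":0,"roll":-0.269,"claw":0.9},
  {"tx":-5,"ty":324,"tz":0,"roll":-0.269,"claw":0.9},
  {"tx":-5,"ty":324,"tz":0,"roll":-0.269,"claw":0.9},
  {"tx":-5,"ty":324,"tz":0,"roll":-0.269,"claw":0.9},
])

```text
clock: 39.12
eef_pos: [0.6072, 0.2478, 0.1978]
orientation: [-0.0, 0.785, 0.619, 0.001]
force: [-0.1, 0.3, 0.2]
finger_gap: 0.9
gripper_force: 0.0
```

```bash
python3 -c "from h import *; st(); tilt(); cam('scene','s7')"
```

```text
39.12 [607.2 247.8 197.8] yaw 1.335 tilt -0.000 0.001 j7 -0.95 j3 -0.59 F [-0.1  0.3  0.2] gap 0.900 gf 0.0
tilt world [0.0008 0.0017] radial 0.0014 tang 0.0013 joints [-0.052  0.469 -0.589  1.638  0.282  1.12  -0.95 ]
```

>>> arm_command([
  {"tx":-1,"ty":0,"tz":-40,"roll":0,"claw":0.7},
  {"tx":-1,"ty":0,"tz":-80,"roll":0,"claw":0.7},
  {"tx":-1,"ty":0,"tz":-120,"roll":0,"claw":0.7},
  {"tx":-1,"ty":0,"tz":-146,"roll":0,"claw":0.7},
  {"tx":-1,"ty":0,"tz":-146,"roll":0,"claw":0.5},
  {"tx":-1,"ty":0,"tz":-146,"roll":0,"claw":0.4},
  {"tx":-1,"ty":0,"tz":-146,"roll":0,"claw":0.2},
  {"tx":-1,"ty":0,"tz":-146,"roll":0,"claw":0.2},
  {"tx":-1,"ty":0,"tz":-146,"roll":0,"claw":0.2},
  {"tx":-1,"ty":0,"tz":-146,"roll":0,"claw":0.2},
  {"tx":-1,"ty":0,"tz":-146,"roll":0,"claw":0.2},
  {"tx":-1,"ty":0,"tz":-146,"roll":0,"claw":0.2},
  {"tx":-1,"ty":0,"tz":-146,"roll":0,"claw":0.2},
])

```text
clock: 40.25
eef_pos: [0.6065, 0.2495, 0.0533]
orientation: [-0.0, 0.785, 0.62, 0.002]
force: [-0.6, -1.8, 10.4]
finger_gap: 0.276
gripper_force: 30.0
```

```bash
python3 -c "from h import *; st(); tilt()"
```

```text
40.25 [606.5 249.5  53.3] yaw 1.336 tilt -0.000 0.002 j7 -1.04 j3 -0.53 F [-0.6 -1.8 10.4] gap 0.276 gf 30.0
tilt world [0.0026 0.0028] radial 0.0035 tang 0.0016 joints [-0.1    0.62  -0.531  1.748  0.391  0.877 -1.037]
```

>>> arm_command([
  {"tx":0,"ty":-5,"tz":0.3,"roll":0,"claw":0.2},
  {"tx":0,"ty":-15,"tz":0.3,"roll":0.02,"claw":0.2},
  {"tx":-1,"ty":-25,"tz":0.3,"roll":0.04,"claw":0.2},
  {"tx":-1,"ty":-35,"tz":0.3,"roll":0.06,"claw":0.2},
  {"tx":-2,"ty":-46,"tz":0.3,"roll":0.08,"claw":0.2},
  {"tx":-2,"ty":-57,"tz":0.3,"roll":0.1,"claw":0.2},
  {"tx":-3,"ty":-68,"tz":0.3,"roll":0.12,"claw":0.2},
  {"tx":-3,"ty":-79,"tz":0.3,"roll":0.14,"claw":0.2},
  {"tx":-4,"ty":-90,"tz":0.3,"roll":0.16,"claw":0.2},
  {"tx":-4,"ty":-101,"tz":0.3,"roll":0.18,"claw":0.2},
  {"tx":-5,"ty":-112,"tz":0.3,"roll":0.2,"claw":0.2},
  {"tx":-5,"ty":-123,"tz":0.3,"roll":0.22,"claw":0.2},
  {"tx":-6,"ty":-134,"tz":0.3,"roll":0.24,"claw":0.2},
  {"tx":-6,"ty":-145,"tz":0.3,"roll":0.26,"claw":0.2},
  {"tx":-7,"ty":-156,"tz":0.3,"roll":0.269,"claw":0.2},
  {"tx":-8,"ty":-167,"tz":0.3,"roll":0.269,"claw":0.2},
  {"tx":-9,"ty":-178,"tz":0.3,"roll":0.269,"claw":0.2},
  {"tx":-10,"ty":-189,"tz":0.3,"roll":0.269,"claw":0.2},
  {"tx":-10,"ty":-200,"tz":0.3,"roll":0.269,"claw":0.2},
  {"tx":-10,"ty":-208,"tz":0.3,"roll":0.269,"claw":0.2},
])

```text
clock: 41.92
eef_pos: [0.5952, 0.0393, 0.0518]
orientation: [-0.001, 0.695, 0.719, 0.0]
force: [-0.1, 0.7, -6.2]
finger_gap: 0.272
gripper_force: 30.0
```

>>> arm_command([
  {"tx":0,"ty":-4,"tz":0,"roll":0,"claw":0.2},
  {"tx":0,"ty":-4,"tz":0,"roll":0,"claw":0.2},
  {"tx":0,"ty":-4,"tz":-1,"roll":0,"claw":0.2},
  {"tx":0,"ty":-4,"tz":-2,"roll":0,"claw":0.2},
  {"tx":0,"ty":-4,"tz":-3,"roll":0,"claw":0.2},
  {"tx":0,"ty":-4,"tz":-3.4,"roll":0,"claw":0.2},
  {"tx":0,"ty":-4,"tz":-3.4,"roll":0,"claw":0.2},
])

```text
clock: 42.5
eef_pos: [0.5956, 0.038, 0.0492]
orientation: [-0.001, 0.694, 0.72, 0.001]
force: [-4.4, -0.3, 4.7]
finger_gap: 0.276
gripper_force: 30.0
```

```bash
python3 -c "from h import *; st(); tilt()"
```

```text
42.5 [595.6  38.   49.2] yaw 1.606 tilt -0.001 0.001 j7 -0.49 j3 -0.59 F [-4.4 -0.3  4.7] gap 0.276 gf 30.0
tilt world [0.     0.0025] radial 0.0002 tang 0.0025 joints [ 0.286  0.561 -0.592  1.885  0.415  0.82  -0.487]
```

>>> arm_command([
  {"tx":0,"ty":-5,"tz":0.2,"roll":0,"claw":0.2},
  {"tx":1,"ty":-13,"tz":0.2,"roll":0,"claw":0.2},
  {"tx":2,"ty":-21,"tz":0.2,"roll":0,"claw":0.2},
  {"tx":3,"ty":-29,"tz":0.2,"roll":0,"claw":0.2},
  {"tx":4,"ty":-37,"tz":0.2,"roll":0,"claw":0.2},
  {"tx":5,"ty":-45,"tz":0.2,"roll":0,"claw":0.2},
  {"tx":6,"ty":-53,"tz":0.2,"roll":0,"claw":0.2},
  {"tx":7,"ty":-60,"tz":0.2,"roll":0,"claw":0.2},
  {"tx":7,"ty":-64,"tz":0.2,"roll":0,"claw":0.2},
  {"tx":7,"ty":-64,"tz":0.2,"roll":0,"claw":0.2},
  {"tx":8,"ty":-64,"tz":0.2,"roll":0,"claw":0.2},
  {"tx":9,"ty":-64,"tz":0.2,"roll":0,"claw":0.2},
  {"tx":10,"ty":-64,"tz":0.2,"roll":0,"claw":0.2},
  {"tx":11,"ty":-64,"tz":0.2,"roll":0,"claw":0.2},
  {"tx":12,"ty":-64,"tz":0.2,"roll":0,"claw":0.2},
  {"tx":12,"ty":-64,"tz":0.2,"roll":0,"claw":0.2},
])

```text
clock: 43.83
eef_pos: [0.607, -0.0279, 0.0493]
orientation: [-0.001, 0.695, 0.719, -0.0]
force: [-7.8, -2.1, 13.8]
finger_gap: 0.272
gripper_force: 30.0
```

>>> arm_command([
  {"tx":1,"ty":0,"tz":0,"roll":0,"claw":0.2},
  {"tx":2,"ty":0,"tz":0,"roll":0,"claw":0.2},
  {"tx":2,"ty":0,"tz":0,"roll":0,"claw":0.2},
])

```text
clock: 44.08
eef_pos: [0.609, -0.0278, 0.0493]
orientation: [-0.001, 0.695, 0.719, -0.0]
force: [-7.4, -1.1, 13.3]
finger_gap: 0.27
gripper_force: 30.0
```

>>> arm_command([
  {"tx":1,"ty":0,"tz":0.3,"roll":0,"claw":0.2},
  {"tx":1.5,"ty":0,"tz":0.3,"roll":0,"claw":0.2},
  {"tx":1.5,"ty":0,"tz":0.3,"roll":0,"claw":0.2},
])

```text
clock: 44.33
eef_pos: [0.6094, -0.0278, 0.0493]
orientation: [-0.002, 0.695, 0.719, -0.001]
force: [-14.2, 0.5, 16.7]
finger_gap: 0.275
gripper_force: 30.0
```

>>> arm_command([
  {"tx":-1,"ty":0,"tz":0.8,"roll":0,"claw":0.2},
  {"tx":-1,"ty":0,"tz":0.8,"roll":0,"claw":0.3},
  {"tx":-1,"ty":0,"tz":0.8,"roll":0,"claw":0.5},
  {"tx":-1,"ty":0,"tz":0.8,"roll":0,"claw":0.55},
  {"tx":-1,"ty":0,"tz":0.8,"roll":0,"claw":0.55},
  {"tx":-1,"ty":0,"tz":30,"roll":0,"claw":0.55},
  {"tx":-1,"ty":0,"tz":70,"roll":0,"claw":0.55},
  {"tx":-1,"ty":0,"tz":110,"roll":0,"claw":0.8},
  {"tx":-1,"ty":0,"tz":150,"roll":0,"claw":0.8},
  {"tx":-1,"ty":0,"tz":200,"roll":0,"claw":0.8},
])

```text
clock: 45.17
eef_pos: [0.6098, -0.0266, 0.2428]
orientation: [-0.001, 0.695, 0.719, 0.001]
force: [0.5, -0.9, -0.8]
finger_gap: 0.723
gripper_force: 0.0
```

>>> arm_command([
  {"tx":-120,"ty":-472,"tz":0,"roll":-0.115,"claw":0.8},
  {"tx":-120,"ty":-472,"tz":0,"roll":-0.115,"claw":0.8},
  {"tx":-120,"ty":-472,"tz":0,"roll":-0.115,"claw":0.8},
  {"tx":-120,"ty":-472,"tz":0,"roll":-0.115,"claw":0.8},
  {"tx":-120,"ty":-472,"tz":0,"roll":-0.115,"claw":0.8},
  {"tx":-120,"ty":-472,"tz":0,"roll":-0.115,"claw":0.8},
  {"tx":-120,"ty":-472,"tz":0,"roll":-0.115,"claw":0.8},
  {"tx":-120,"ty":-472,"tz":0,"roll":-0.115,"claw":0.8},
  {"tx":-120,"ty":-472,"tz":0,"roll":-0.115,"claw":0.8},
  {"tx":-120,"ty":-472,"tz":0,"roll":-0.115,"claw":0.8},
  {"tx":-120,"ty":-472,"tz":0,"roll":-0.115,"claw":0.8},
  {"tx":-120,"ty":-472,"tz":0,"roll":-0.115,"claw":0.8},
  {"tx":-120,"ty":-472,"tz":0,"roll":-0.115,"claw":0.8},
  {"tx":-120,"ty":-472,"tz":0,"roll":-0.115,"claw":0.8},
  {"tx":-120,"ty":-472,"tz":0,"roll":-0.115,"claw":0.8},
  {"tx":-120,"ty":-472,"tz":0,"roll":-0.115,"claw":0.8},
])

```text
clock: 46.5
eef_pos: [0.4911, -0.4973, 0.2411]
orientation: [-0.001, 0.734, 0.679, 0.001]
force: [0.9, -0.3, -0.6]
finger_gap: 0.802
gripper_force: 0.0
```

```bash
python3 - <<'E'
from h import *
st(); tilt()
w=cam("wrist","w8"); H=hsv(w); S=H[...,1].astype(int); V=H[...,2].astype(int)
m=(V>120)&(S<70); m[270:]=0
print(*rectfit(w,m,.008,150),sep="\n")
c=cam("scene","s8"); P=np.zeros((420,800,3),np.uint8); P[:,:400]=cv2.resize(w["img"][:300,:],(400,420*400//560))[:0] if 0 else P[:,:400]
A=cv2.resize(c["img"][170:330,140:300],(400,400),interpolation=2); B=cv2.resize(w["img"],(400,300)); P[:400,:400]=A; P[:300,400:]=B
cv2.imwrite("pics/c8.png",P[:,:,::-1])
E
```

```text
46.5 [ 491.1 -497.3  241.1] yaw 1.492 tilt -0.001 0.001 j7 0.45 j3 -0.47 F [ 0.9 -0.3 -0.6] gap 0.802 gf 0.0
tilt world [0.0008 0.003 ] radial -0.0016 tang 0.0026 joints [ 1.027  0.486 -0.469  1.487  0.223  1.224  0.45 ]
(np.float32(601.1), np.float32(-600.4), np.float32(79.8), np.float32(27.1), -0.946, [359.0, 254.0])
(np.float32(366.5), np.float32(-582.2), np.float32(78.8), np.float32(26.4), 0.799, [194.0, 254.0])
(np.float32(537.6), np.float32(-490.9), np.float32(44.6), np.float32(43.7), -0.385, [311.0, 182.0])
(np.float32(485.3), np.float32(-343.3), np.float32(242.6), np.float32(49.4), -0.077, [263.0, 73.0])
(np.float32(834.9), np.float32(-377.2), np.float32(169.8), np.float32(61.1), -1.561, [539.0, 74.0])
(np.float32(704.0), np.float32(-305.3), np.float32(52.9), np.float32(29.7), 0.604, [441.0, 19.0])
```

View pics/c8.png

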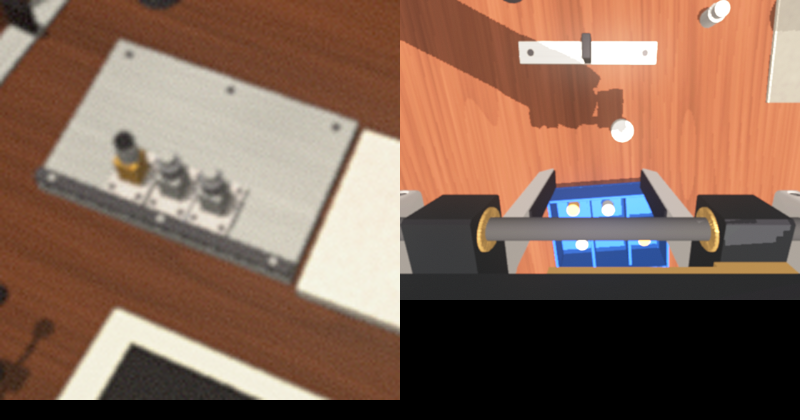

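The scene crop shows the three carriers side by side at the fence, at about (125,165), (172,185) and (213,195). The wrist view shows the straightedge with its grip at columns 518-658, row 52, and the weight near it at (622,131).

```bash
python3 - <<'E'
from h import *
c=load("w4"); H=hsv(c); m=(H[...,2]>120)&(H[...,1]<70); m[240:]=0
print(*[k for k in rectfit(c,m,.008,400) if k[1]<-250 or 1],sep="\n")
w=load("w8"); H=hsv(w); m=((H[...,2]>120)&(H[...,1]<70)).astype(np.uint8); m[:50]=0; m[100:]=0; m[:,250:275]=0; m[:,:160]=0;m[:,365:]=0
print(*rectfit(w,m,.008,100),sep="\n")
E
```

```text
(np.float32(368.6), np.float32(-239.1), np.float32(57.0), np.float32(42.0), -1.567, [394.0, 228.0])
(np.float32(384.0), np.float32(-50.9), np.float32(99.0), np.float32(74.5), -1.567, [277.0, 215.0])
(np.float32(421.5), np.float32(-343.6), np.float32(113.3), np.float32(37.4), -0.082, [464.0, 194.0])
(np.float32(548.3), np.float32(-353.7), np.float32(114.1), np.float32(37.2), -0.082, [484.0, 108.0])
(np.float32(549.1), np.float32(-79.2), np.float32(309.8), np.float32(191.9), -1.537, [297.0, 102.0])
(np.float32(554.6), np.float32(215.0), np.float32(258.1), np.float32(209.1), -1.529, [91.0, 92.0])
(np.float32(553.0), np.float32(-354.2), np.float32(105.9), np.float32(38.2), -0.077, [316.0, 74.0])
(np.float32(416.1), np.float32(-342.9), np.float32(104.4), np.float32(38.2), -0.089, [208.0, 73.0])
```

>>> arm_command([
  {"tx":-6,"ty":148,"tz":-30,"roll":-0.002,"claw":0.6},
  {"tx":-6,"ty":148,"tz":-60,"roll":-0.002,"claw":0.6},
  {"tx":-6,"ty":148,"tz":-80,"roll":-0.002,"claw":0.6},
  {"tx":-6,"ty":148,"tz":-80,"roll":-0.002,"claw":0.6},
  {"tx":-6,"ty":148,"tz":-80,"roll":-0.002,"claw":0.6},
  {"tx":-6,"ty":148,"tz":-80,"roll":-0.002,"claw":0.6},
  {"tx":-6,"ty":148,"tz":-120,"roll":-0.002,"claw":0.6},
  {"tx":-6,"ty":148,"tz":-160,"roll":-0.002,"claw":0.6},
  {"tx":-6,"ty":148,"tz":-190,"roll":-0.002,"claw":0.6},
  {"tx":-6,"ty":148,"tz":-211,"roll":-0.002,"claw":0.5},
  {"tx":-6,"ty":148,"tz":-211,"roll":-0.002,"claw":0.4},
  {"tx":-6,"ty":148,"tz":-211,"roll":-0.002,"claw":0.3},
  {"tx":-6,"ty":148,"tz":-211,"roll":-0.002,"claw":0.05},
  {"tx":-6,"ty":148,"tz":-211,"roll":-0.002,"claw":0.05},
  {"tx":-6,"ty":148,"tz":-211,"roll":-0.002,"claw":0.05},
  {"tx":-6,"ty":148,"tz":-211,"roll":-0.002,"claw":0.05},
  {"tx":-6,"ty":148,"tz":-211,"roll":-0.002,"claw":0.05},
  {"tx":-6,"ty":148,"tz":-211,"roll":-0.002,"claw":0.05},
], squeeze=50)

```text
clock: 48.1
eef_pos: [0.4848, -0.3513, 0.0313]
orientation: [0.0, 0.736, 0.677, 0.001]
force: [-1.4, 1.0, 9.5]
finger_gap: 0.145
gripper_force: 50.0
```

```bash
python3 -c "from h import *; st(); tilt()"
```

```text
48.1 [ 484.8 -351.3   31.3] yaw 1.489 tilt 0.000 0.001 j7 0.15 j3 -0.45 F [-1.4  1.   9.5] gap 0.145 gf 50.0
tilt world [0.0017 0.0012] radial 0.0006 tang 0.0019 joints [ 0.872  0.56  -0.454  1.895  0.342  0.762  0.146]
```

>>> arm_command([
  {"tx":0,"ty":0,"tz":15,"roll":0,"claw":0.05},
  {"tx":0,"ty":0,"tz":45,"roll":0,"claw":0.05},
  {"tx":0,"ty":0,"tz":80,"roll":0,"claw":0.05},
  {"tx":0,"ty":0,"tz":110,"roll":-0.08,"claw":0.05},
  {"tx":0,"ty":0,"tz":130,"roll":-0.18,"claw":0.05},
  {"tx":0,"ty":0,"tz":130,"roll":-0.28,"claw":0.05},
  {"tx":0,"ty":0,"tz":130,"roll":-0.39,"claw":0.05},
  {"tx":0,"ty":0,"tz":130,"roll":-0.5,"claw":0.05},
  {"tx":0,"ty":0,"tz":130,"roll":-0.61,"claw":0.05},
  {"tx":0,"ty":0,"tz":130,"roll":-0.72,"claw":0.05},
  {"tx":0,"ty":0,"tz":130,"roll":-0.83,"claw":0.05},
  {"tx":0,"ty":0,"tz":130,"roll":-0.94,"claw":0.05},
  {"tx":0,"ty":0,"tz":130,"roll":-1.05,"claw":0.05},
  {"tx":0,"ty":0,"tz":130,"roll":-1.16,"claw":0.05},
  {"tx":0,"ty":0,"tz":130,"roll":-1.27,"claw":0.05},
  {"tx":0,"ty":0,"tz":130,"roll":-1.36,"claw":0.05},
  {"tx":0,"ty":0,"tz":130,"roll":-1.42,"claw":0.05},
  {"tx":0,"ty":0,"tz":130,"roll":-1.455,"claw":0.05},
  {"tx":0,"ty":0,"tz":130,"roll":-1.455,"claw":0.05},
])

```text
clock: 49.68
eef_pos: [0.4841, -0.3505, 0.1602]
orientation: [0.0, 1.0, 0.016, 0.001]
force: [0.1, -0.4, -4.4]
finger_gap: 0.146
gripper_force: 50.0
```

>>> arm_command([
  {"tx":10,"ty":20,"tz":0,"roll":0,"claw":0.05},
  {"tx":20,"ty":50,"tz":0,"roll":0,"claw":0.05},
  {"tx":30,"ty":80,"tz":0,"roll":0,"claw":0.05},
  {"tx":40,"ty":110,"tz":0,"roll":0,"claw":0.05},
  {"tx":46,"ty":140,"tz":0,"roll":0,"claw":0.05},
  {"tx":50,"ty":170,"tz":0,"roll":0,"claw":0.05},
  {"tx":52,"ty":200,"tz":0,"roll":0,"claw":0.05},
  {"tx":54,"ty":230,"tz":0,"roll":0,"claw":0.05},
  {"tx":55,"ty":255,"tz":0,"roll":0,"claw":0.05},
  {"tx":55,"ty":272,"tz":0,"roll":0,"claw":0.05},
  {"tx":55,"ty":272,"tz":0,"roll":0,"claw":0.05},
  {"tx":55,"ty":272,"tz":0,"roll":0,"claw":0.05},
])

```text
clock: 50.68
eef_pos: [0.5392, -0.0778, 0.1602]
orientation: [0.0, 1.0, 0.018, 0.001]
force: [0.3, -0.5, -5.0]
finger_gap: 0.146
gripper_force: 50.0
```

```bash
python3 - <<'E'
from h import *
st(); tilt()
w=cam("wrist","w9"); c=cam("scene","s9")
P=np.zeros((420,800,3),np.uint8); P[:400,:400]=cv2.resize(c["img"][170:330,140:300],(400,400),interpolation=2); P[:300,400:]=cv2.resize(w["img"],(400,300))
cv2.imwrite("pics/c9.png",P[:,:,::-1])
E
```

```text
50.68 [539.2 -77.8 160.2] yaw 0.037 tilt 0.000 0.001 j7 -1.62 j3 -0.35 F [ 0.3 -0.5 -5. ] gap 0.146 gf 50.0
tilt world [ 0.0028 -0.0002] radial 0.0028 tang 0.0002 joints [ 0.321  0.292 -0.35   1.937  0.124  0.93  -1.623]
```

View pics/c9.png

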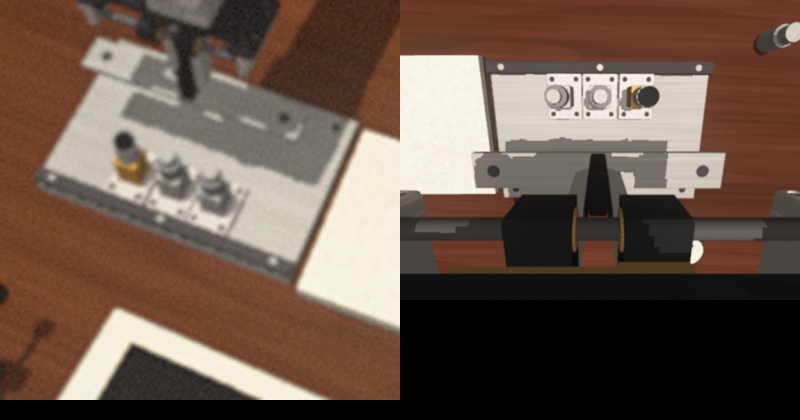

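The straightedge hangs level in the gripper, parallel to the three carriers and in front of them. Lowering it now in front of them.

>>> arm_command([
  {"tx":-2,"ty":0,"tz":-30,"roll":-0.004,"claw":0.05},
  {"tx":-2,"ty":0,"tz":-60,"roll":-0.004,"claw":0.05},
  {"tx":-2,"ty":0,"tz":-90,"roll":-0.004,"claw":0.05},
  {"tx":-2,"ty":0,"tz":-102,"roll":-0.004,"claw":0.05},
  {"tx":-2,"ty":0,"tz":-107,"roll":-0.004,"claw":0.05},
  {"tx":-2,"ty":0,"tz":-107,"roll":-0.004,"claw":0.05},
  {"tx":-2,"ty":0,"tz":-107,"roll":-0.004,"claw":0.05},
])

```text
clock: 51.37
eef_pos: [0.538, -0.0792, 0.0539]
orientation: [0.0, 1.0, 0.015, 0.002]
force: [1.2, -0.2, -2.8]
finger_gap: 0.146
gripper_force: 50.0
```

>>> arm_command([
  {"tx":0,"ty":0,"tz":-0.6,"roll":0,"claw":0.05},
  {"tx":0,"ty":0,"tz":-1,"roll":0,"claw":0.05},
  {"tx":0,"ty":0,"tz":-1,"roll":0,"claw":0.05},
])

```text
clock: 51.62
eef_pos: [0.5377, -0.0788, 0.0527]
orientation: [0.0, 1.0, 0.015, 0.002]
force: [0.7, 0.7, -4.3]
finger_gap: 0.145
gripper_force: 50.0
```

```bash
python3 -c "from h import *; st(); tilt()"
```

```text
51.62 [537.7 -78.8  52.7] yaw 0.029 tilt 0.000 0.002 j7 -1.70 j3 -0.32 F [ 0.7  0.7 -4.3] gap 0.145 gf 50.0
tilt world [ 0.0037 -0.0004] radial 0.0037 tang 0.0002 joints [ 0.287  0.435 -0.317  2.02   0.203  0.713 -1.698]
```

>>> arm_command([
  {"tx":0,"ty":0,"tz":-0.6,"roll":0.003,"claw":0.05},
  {"tx":0,"ty":0,"tz":-1.2,"roll":0.003,"claw":0.05},
  {"tx":0,"ty":0,"tz":-1.2,"roll":0.003,"claw":0.05},
  {"tx":0,"ty":0,"tz":-1.2,"roll":0.003,"claw":0.05},
])

```text
clock: 51.95
eef_pos: [0.5375, -0.0788, 0.0512]
orientation: [0.0, 1.0, 0.016, 0.002]
force: [-1.3, -0.9, 5.4]
finger_gap: 0.148
gripper_force: 50.0
```

>>> arm_command([
  {"tx":0,"ty":0,"tz":-0.6,"roll":0,"claw":0.05},
  {"tx":0,"ty":0,"tz":-0.6,"roll":0,"claw":0.05},
  {"tx":0,"ty":0,"tz":-0.6,"roll":0,"claw":0.05},
])

```text
clock: 52.2
eef_pos: [0.5375, -0.0788, 0.0512]
orientation: [0.0, 1.0, 0.016, 0.002]
force: [-6.2, -0.2, 17.9]
finger_gap: 0.144
gripper_force: 50.0
```

>>> arm_command([
  {"tx":2,"ty":0,"tz":0.8,"roll":0,"claw":0.05},
  {"tx":5,"ty":0,"tz":0.8,"roll":0,"claw":0.05},
  {"tx":8,"ty":0.3,"tz":0.8,"roll":0,"claw":0.05},
  {"tx":11,"ty":0.3,"tz":0.8,"roll":0,"claw":0.05},
  {"tx":14,"ty":0.5,"tz":0.8,"roll":0,"claw":0.05},
  {"tx":16,"ty":0.5,"tz":0.8,"roll":0,"claw":0.05},
  {"tx":18,"ty":0.6,"tz":0.8,"roll":0,"claw":0.05},
  {"tx":18,"ty":0.6,"tz":0.8,"roll":0,"claw":0.05},
  {"tx":18,"ty":0.6,"tz":0.8,"roll":0,"claw":0.05},
])

```text
clock: 52.95
eef_pos: [0.5554, -0.0781, 0.0512]
orientation: [0.0, 1.0, 0.016, 0.001]
force: [-3.7, -0.3, 7.8]
finger_gap: 0.148
gripper_force: 50.0
```

>>> arm_command([
  {"tx":1,"ty":0,"tz":0,"roll":0,"claw":0.05},
  {"tx":2,"ty":0,"tz":0,"roll":0,"claw":0.05},
  {"tx":2,"ty":0,"tz":0,"roll":0,"claw":0.05},
])

```text
clock: 53.2
eef_pos: [0.5571, -0.0782, 0.0512]
orientation: [0.0, 1.0, 0.016, 0.001]
force: [-5.6, -0.7, 10.3]
finger_gap: 0.146
gripper_force: 50.0
```

>>> arm_command([
  {"tx":1,"ty":0,"tz":0,"roll":0,"claw":0.05},
  {"tx":2,"ty":0,"tz":0,"roll":0,"claw":0.05},
  {"tx":2,"ty":0,"tz":0,"roll":0,"claw":0.05},
])

```text
clock: 53.45
eef_pos: [0.5591, -0.0781, 0.0513]
orientation: [0.0, 1.0, 0.016, 0.001]
force: [-6.1, 0.2, 10.0]
finger_gap: 0.146
gripper_force: 50.0
```

```bash
python3 -c "
from h import *
st(); tilt()
w=cam('wrist','w10'); P=cv2.resize(w['img'][60:260,120:440],(800,500),interpolation=2); cv2.imwrite('pics/c10.png',P[:,:,::-1])"
```

```text
53.45 [559.1 -78.1  51.3] yaw 0.033 tilt 0.000 0.001 j7 -1.70 j3 -0.31 F [-6.1  0.2 10. ] gap 0.146 gf 50.0
tilt world [ 0.0019 -0.0003] radial 0.0019 tang -0.0001 joints [ 0.276  0.465 -0.313  1.972  0.208  0.733 -1.699]
```

View pics/c10.png

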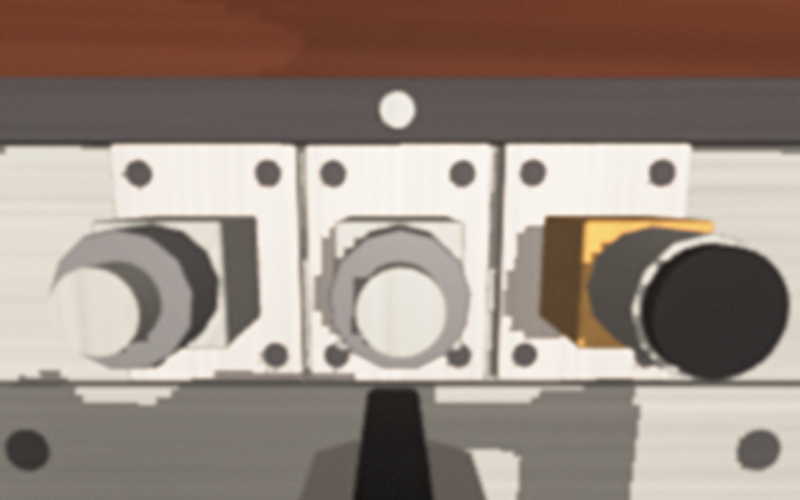

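The carriers sit flush to the fence, about 3 mm apart, and the straightedge's edge is almost touching all three fronts at crop row 380. I'll push on gently until it touches.

>>> arm_command([
  {"tx":0.7,"ty":0,"tz":0.2,"roll":0,"claw":0.05},
  {"tx":1,"ty":0,"tz":0.2,"roll":0,"claw":0.05},
  {"tx":1,"ty":0,"tz":0.2,"roll":0,"claw":0.05},
])

```text
clock: 53.75
eef_pos: [0.5602, -0.0781, 0.0512]
orientation: [0.0, 1.0, 0.016, 0.001]
force: [-4.4, -0.5, 6.3]
finger_gap: 0.145
gripper_force: 50.0
```

>>> arm_command([
  {"tx":0.7,"ty":0,"tz":0,"roll":0,"claw":0.05},
  {"tx":1,"ty":0,"tz":0,"roll":0,"claw":0.05},
  {"tx":1,"ty":0,"tz":0,"roll":0,"claw":0.05},
])

```text
clock: 54.0
eef_pos: [0.561, -0.0781, 0.0512]
orientation: [0.0, 1.0, 0.016, 0.001]
force: [-4.9, 0.2, 7.7]
finger_gap: 0.145
gripper_force: 50.0
```

>>> arm_command([
  {"tx":0.7,"ty":0,"tz":0,"roll":0,"claw":0.05},
  {"tx":1,"ty":0,"tz":0,"roll":0,"claw":0.05},
  {"tx":1,"ty":0,"tz":0,"roll":0,"claw":0.05},
])

```text
clock: 54.25
eef_pos: [0.5612, -0.0781, 0.0513]
orientation: [0.0, 1.0, 0.016, 0.0]
force: [-12.7, 0.3, 14.5]
finger_gap: 0.145
gripper_force: 50.0
```

>>> arm_command([
  {"tx":0.3,"ty":0,"tz":0.5,"roll":0,"claw":0.05},
  {"tx":0.3,"ty":0,"tz":0.5,"roll":0,"claw":0.05},
  {"tx":0.3,"ty":0,"tz":0.5,"roll":0,"claw":0.05},
  {"tx":0.3,"ty":0,"tz":0.5,"roll":0,"claw":0.05},
], squeeze=8)

```text
clock: 54.58
eef_pos: [0.5619, -0.0781, 0.0515]
orientation: [0.0, 1.0, 0.016, 0.001]
force: [-7.3, -0.1, 4.3]
finger_gap: 0.151
gripper_force: 8.0
```

```bash
python3 -c "
from h import *
st(); tilt()"
```

```text
54.58 [561.9 -78.1  51.5] yaw 0.033 tilt 0.000 0.001 j7 -1.70 j3 -0.31 F [-7.3 -0.1  4.3] gap 0.151 gf 8.0
tilt world [ 0.0011 -0.0002] radial 0.0011 tang -0.0000 joints [ 0.275  0.468 -0.312  1.965  0.208  0.737 -1.699]
```

>>> arm_command([
  {"tx":-0.5,"ty":0,"tz":0.3,"roll":0,"claw":0.1},
  {"tx":-0.5,"ty":0,"tz":0.3,"roll":0,"claw":0.2},
  {"tx":-0.5,"ty":0,"tz":0.3,"roll":0,"claw":0.4},
  {"tx":-0.5,"ty":0,"tz":0.3,"roll":0,"claw":0.5},
  {"tx":-0.5,"ty":0,"tz":0.3,"roll":0,"claw":0.5},
  {"tx":-0.5,"ty":0,"tz":30,"roll":0,"claw":0.5},
  {"tx":-0.5,"ty":0,"tz":70,"roll":0,"claw":0.5},
  {"tx":-0.5,"ty":0,"tz":110,"roll":0,"claw":0.5},
  {"tx":-40,"ty":0,"tz":150,"roll":0,"claw":0.5},
  {"tx":-80,"ty":0,"tz":180,"roll":0,"claw":0.5},
  {"tx":-110,"ty":0,"tz":200,"roll":0,"claw":0.8},
  {"tx":-110,"ty":0,"tz":200,"roll":0,"claw":0.8},
  {"tx":-110,"ty":0,"tz":200,"roll":0,"claw":0.8},
])

```text
clock: 55.67
eef_pos: [0.4513, -0.0785, 0.2547]
orientation: [0.001, 1.0, 0.016, 0.003]
force: [1.1, -0.6, 0.5]
finger_gap: 0.68
gripper_force: 0.0
```

```bash
python3 - <<'E'
from h import *
st(); tilt()
w=cam("wrist","w11"); c=cam("scene","s11")
x=(490,650,-200,70); R=cv2.resize(rect(w,None,.028,x),None,fx=2.9,fy=2.9,interpolation=2)
P=np.zeros((600,800,3),np.uint8); P[:R.shape[0],:R.shape[1]]=R[:464,:800]
A=c["img"][220:340,360:450]; P[466:586,:90]=A; B=cv2.resize(c["img"][140:280,80:440],None,fx=.95,fy=.95); P[466:599,100:100+B.shape[1]]=B[:133]
cv2.imwrite("pics/c11.png",P[:,:,::-1])
E
```

```text
55.67 [451.3 -78.5 254.7] yaw 0.032 tilt 0.001 0.003 j7 -1.52 j3 -0.37 F [ 1.1 -0.6  0.5] gap 0.680 gf 0.0
tilt world [ 0.0069 -0.0021] radial 0.0071 tang -0.0009 joints [ 0.388  0.042 -0.365  2.006  0.019  1.09  -1.525]
```

View pics/c11.png

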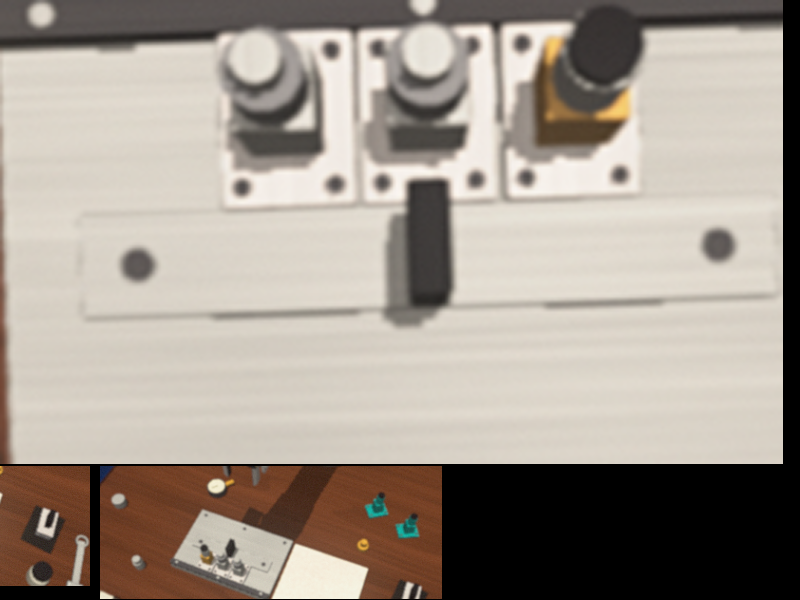

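The straightedge lies flush along all three carrier fronts, the carriers touch the fence, and the lap is on its mat. I'll check the lap's position in numbers before handing in.

```bash
python3 - <<'E'
from h import *
c=load("s11"); H=hsv(c); m=((H[...,2]>110)&(H[...,1]<60)); k=np.zeros_like(m); k[255:310,375:430]=m[255:310,375:430]
f=rectfit(c,k,.03,40); print(f)
d=min(np.hypot(a[0]-492,a[1]-429) for a in f); print(d)
if d<18: print(r.finish_job())
E
```

```text
[(np.float32(486.5), np.float32(430.9), np.float32(77.9), np.float32(44.0), 0.03, [408.0, 276.0])]
5.8189325
the job is handed in; nothing more can be done
None
```

The job is handed in. I lapped the plate in one stroke and set the block back on its mat, about 6 mm from the middle. I then slid all three carriers down against the fence, about 3 mm apart, and left the straightedge flush along their fronts.

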